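Put a cheese mould under the hand-cranked press and wind the plate down

ROBOT

A 6-joint arm with a two-finger parallel gripper is mounted at the origin on a cart in front of the work surface, level with it; the furniture and walls round the work are solid. World frame = base frame: x ahead of the robot, y to its left, z up, the work surface at z = 0. Lengths are in m, angles in degrees, forces in N, time in s.
With the tool pointing down it reaches from about 0.3 to 0.75 m from the base axis. Payload 8.5 kg.
Tool frame: the origin (TCP) lies at the very end of the fingers, on their centre line; the grasp point (between the pads) lies 19 mm behind it; z points along the fingers, y is the line along which they close (so a half turn about z gives the same grasp; the last joint's range is limited). The gripper opens to 85 mm and grips with 20 to 120 N. Pads are 22 mm wide; open, the fingers measure 114 mm over their backs; the gripper's body (76 mm by 85 mm) begins 54 mm behind the grasp point. The pads swing forward as they close: fully open they stand 13 mm farther back than shut.
Start: joints at [-87.794, 21.807, 74.336, -0, 83.858, -12.336], TCP at [0.138, -0.532, 0.231] pointing down, gripper open.
Joint ranges: [-178.18, 178.18], [-50.72, 133.34], [12.68, 142.11], [-81.47, 261.47], [9.98, 163.14], [-165.26, 165.26]. Speed limits (degrees/s): [136.94, 136.94, 180, 180, 180, 180].

INTERFACE

Orientations are given as a 3x3 rotation matrix whose columns are the frame's x, y, z axes.
In Python, from rig import * gives the robot as it stands. The module is installed in compiled form; this text tells all that it offers.
- The arm moves only by the shell command python3 -m pendant 'ROWS' [OPENING] [FORCE]. ROWS is JSON, a list of rows, each a list of 2 entries, a list of its own where there are three numbers: the shift along the tool's x, y, z as a fraction of full scale, then the turn, a rotation vector about the tool's x, y, z as a fraction of full scale. A call has 1 to 8 rows; each row shifts and turns the commanded pose from where the row before left it, along the tool's axes as they then stand; what a row does not reach is not made up. Full scale, the value 1, is 40 mm for a shift and 5 degrees for a turn. A row lasts 1/8 s, in which the tool goes at most 62.5 mm and 10.7 degrees, less where a joint would pass 70% of its speed; a pose out of reach is approached as far as the arm can. A call with a number of a shift or a turn outside -1 to 1 is refused whole. A call with a gripper value outside its range is refused whole. OPENING is the opening, from 0 (shut) to 1 (fully open), set as the call begins (- or left out, the last holds). The fingers move at their own pace and stop on an object; FORCE is the grip in N (left out, the last holds). Time passes only in rows, so rows that do not move let the fingers close. It gives the time, the measured TCP pose, the force, the opening and the grip force at its end, in the units of the state.
- observe(): the state, without advancing time (a new reading comes with each control period).
- get_image(name): name is "side" or "top"; returns a dict with "img" (480x640x3 uint8, blue, green, red), "range_z" (480x640 float32, m along the optical axis (not along the pixel's ray), 0 where there is no reading), "camera_matrix" (3x3 intrinsics, pixels), "eye" and "rotation" of the camera in the world. Camera axes: x right, y down, z forward; pixel columns grow to the right and rows downward; lengths in m; the calibration is good to about 2 mm. A picture is of the moment at which its call begins.
- close_job(): hands the job in; it is judged then, once.
Trained networks look in the newest picture that a camera, given by its name, has taken for a name from the list of things; names that differ only in an ending like _2 or _b are one class to them, and where a whole thing is asked for, a point or a joint stands for the part that bears it (a point fixed in the world has none). Each returns a list of dicts, best first, with "conf" (0 to 1); they miss things now and then, are a little off and sometimes report something else, mostly with a low value. They report only what shows in the picture. A call takes as long as a camera call. They do not tell look-alikes from the thing itself.
- regions_of(camera, query): "mask" (480x640 bool, what is visible of it).
- landmark_of(camera, query): "point" ([x, y, z] in m, in world coordinates, good to about 4 mm: a listed point, or the origin of a listed thing).
The state is a dict: "time_s": time; "q": joint angles; "qvel": joint speeds; "joint_efforts": joint torques, N m; "position": TCP position; "tool_rot": TCP orientation; "ft_force": force on the tool from outside, world axes, zero at the start; "wrist_torque": the same for the moment, N m; "grip_width": finger opening in m; "gripper_force": force on a finger pad.
Only numpy, scipy, OpenCV 4.12 (cv2) and the standard library are available. Lean on these libraries where they do the work, as an engineer would, in place of code of your own. Each camera call takes 0.05 s, during which the arm holds its last target. There are 200 camera calls.

TASK

Stand the filled cheese mould upright under the plate of the cheese press, centred inside the raised ring on its foot, and let go of it. Then turn the crank by its black grip until the plate bears down on the wooden follower and the red band on the plate's stem has just gone up out of sight into the dark sleeve above it; do not wind on until the sleeve comes down onto the plate. Keep the mould upright all the way, do not knock the other things about, and let go of the crank.

Things in the scene. Friction and masses are not known exactly. Their poses are not given: they have to be found in the camera images.
- mould_center (a point): White perforated cheese mould, a plain upright cylinder 66 mm in diameter and 58 mm high, with a wooden follower (50 mm disc, on which the plate presses) standing 14 mm out of its top: 72 mm high in all, about 0.4 kg, loose on the worktop. The point is on its axis, 36 mm above its underside; z is its upward axis.
- press_seat (a point): Middle of the raised ring (90 mm across, 2 mm high) on the steel foot of the white-framed cheese press, fixed to the worktop; exactly below the plate, 24 mm above the worktop. The mould's underside belongs here. x points from the open front to the column at the back, y to the press's left, z up; the crank is on the -y side. The foot reaches from x = -78 to +127 mm, y = -75 to +75 mm.
- press_head (a point): Middle of the underside of the press's white head, 185 mm above press_seat, axes as there. The head is 152 mm long, 70 mm wide and 78 mm high; its front edge overhangs press_seat by 33 mm to the front. The column below it begins 82 mm behind press_seat and is 66 mm wide. The mould goes in from the open front, in a hand tilted to reach under the head.
- plate_under (a point): Centre of the underside of the round steel press plate (54 mm across, 10 mm thick). It hangs below the head, at first 133 to 149 mm above press_seat, and moves straight down. Above it: 16 mm of stem and collar, a 10 mm high red band on the stem, then the dark sleeve (34 mm across) into which the stem slides against a spring.
- crank_axle (a point): Point on the crank's axle, in the plane in which the middle of the grip goes round, 55 mm from this point. The axle is level, along the press's y axis. The point lies 223 mm above press_seat, 25 mm behind it (+x) and 80 mm to its -y side. Seen from above the press, the crank is on its right side.
- grip_center (a point): Middle of the black crank grip, a barrel 22 mm in diameter and 45 mm long that spins freely on its pin; its axis is level, along the press's y axis. It goes round 55 mm from crank_axle. The flat crank arm and hub lie 26 mm nearer to the press than this point, the side of the head 45 mm nearer, so a hand on the grip has to lean away from the press.
- crank_arm (a joint): Angle of the crank (rad), 0 with the arm straight up. It grows when turned clockwise as seen facing the crank (from the top the grip first moves to the press's +x); this lowers the plate, 28 mm a turn. Starts between 0 and 3.5. It stays where it is left (friction 0.1 Nm, about 2 N at the grip); the plate cannot drive it back.
- plate (a joint): How far the spring stem has gone up into the sleeve (m): 0 while the plate hangs free, growing once the plate bears on something. At 0.010 the red band has just gone; at 0.022 the sleeve meets the plate. The spring starts at about 3.5 N and adds 0.7 N per mm.
- spoon_center (a point): Slotted spoon with a red handle, 310 mm long, lying on the worktop: a bystander. The point is its middle.
- salt_center (a point): Salt shaker, 44 mm in diameter and 90 mm high: a bystander. The point is half-way up.
- glass_center (a point): Clear glass, 79 mm in diameter and 90 mm high: a bystander. The point is half-way up.
- tub_center (a point): Red lunch tub with a pale lid, 106 x 174 x 46 mm: a bystander. The point is half-way up.
- cup_center (a point): Pink cup turned upside down, 75 mm in diameter and 60 mm high: a bystander. The point is half-way up.
There are look-alikes about, which are no part of the job. Of the things that look like the part that bears mould_center, the smallest one is meant.

How it is judged (in metres and radians):
On the way, in this order (a step that is already met when the one before it is completed fails the run):
1. the mould stands upright on the press's foot, centred under the plate, and has been let go (horizontal distance between mould_center and press_seat below 0.01 m and distance between mould_center and press_seat below 0.04 m and angle between mould_center's own z axis and vertical below 0.05 rad and contact force between the fingers and mould below 0.1 N), for 0.2 s.
2. the crank is being turned by its grip, well on its way (value of joint crank_arm above 11 rad and contact force between the fingers and crank_grip above 1 N), for 0.2 s.
3. the plate bears on the follower and the red band has gone into the sleeve (value of joint plate above 0.008 m and contact force between plate and mould above 4 N), for 0.2 s.
At the end, for the whole second after the job is handed in: The mould stands upright on the press's foot, its axis within 10 mm of the middle of the ring; the plate presses on the follower with more than 4 N and the stem has gone 8 to 17 mm into the sleeve (the red band is gone at 10 mm); crank and mould are at rest (all of step 3 and horizontal distance between mould_center and press_seat below 0.01 m and distance between mould_center and press_seat below 0.04 m and angle between mould_center's own z axis and vertical below 0.05 rad and value of joint plate below 0.017 m and velocity of joint crank_arm between -0.1 and 0.1 rad/s and linear speed of mould below 0.02 m/s); the robot touches nothing.
It fails at once if the press is wound so far that the sleeve comes down onto the plate (value of joint plate above 0.021 m).
It fails at once if the mould is tipped by more than about 35 degrees (angle between mould_center's own z axis and vertical above 0.6 rad).
It fails at once if a bystander is knocked about (moved more than 40 mm) (distance of any of spoon_center, salt_center, glass_center, tub_center, cup_center from where it was at the start of the episode above 0.04 m).
It also fails if it takes over 72 s, if anything falls off the work surface, if the arm or the gripper's body presses on something with over 40 N, if the wrist force passes 120 N, or if a joint passes its speed limit or range.

## Working session

There is one attempt and no reset: what is moved stays moved. The work goes in short steps, Python scripts to look and compute and a shell command to move; the robot and the scene stay as the last step left them, time stands still between calls to the robot, and variables do not carry over. Pictures are saved under pics/ and viewed, at most 10 in all, crops included, and the job is handed in when it is done.

```bash
mkdir -p pics; cat > h.py <<'E'
from rig import *
import numpy as np, cv2
def snap(n,f):
    d=get_image(n); cv2.imwrite('pics/'+f,d['img']); return d
def w(d,u,v):
    K=d['camera_matrix'];z=d['range_z'][v,u]
    return np.array(d['eye'])+np.array(d['rotation'])@(z*np.linalg.inv(K)@[u,v,1])
def pts(d,m):
    v,u=np.nonzero(m&(d['range_z']>0));z=d['range_z'][v,u]
    return np.array(d['eye'])+(np.array(d['rotation'])@(np.linalg.inv(d['camera_matrix'])@(np.stack([u,v,np.ones_like(u)])*z))).T
E
python3 - <<'E'
from h import *
np.set_printoptions(precision=3,suppress=True)
a=snap('side','s1.png');b=snap('top','t1.png')
for n,d in (('side',a),('top',b)):
    print(n,d['eye'],d['camera_matrix'][0])
    for q in 'mould_center press_seat press_head plate_under crank_axle grip_center spoon_center salt_center glass_center tub_center cup_center'.split():
        print(q,[(round(r['conf'],2),np.round(r['point'],3)) for r in landmark_of(n,q)][:4])
print({k:v for k,v in observe().items()})
cv2.imwrite('pics/c1.png',cv2.resize(np.hstack([a['img'],b['img']]),(800,300)))
E
```

```text
side [-0.024  0.814  0.691] [475.616   0.    324.131]
mould_center [(0.9, array([0.478, 0.065, 0.035])), (0.64, array([ 0.36, -0.2 ,  0.05]))]
press_seat [(0.64, array([ 0.559, -0.16 ,  0.018]))]
press_head [(0.61, array([ 0.58 , -0.196,  0.21 ]))]
plate_under [(0.48, array([ 0.558, -0.155,  0.162]))]
crank_axle [(0.41, array([ 0.53 , -0.265,  0.219])), (0.2, array([ 0.582, -0.197,  0.208]))]
grip_center [(0.61, array([0.705, 0.089, 0.041])), (0.57, array([ 0.527, -0.263,  0.219]))]
spoon_center [(0.78, array([0.386, 0.349, 0.008]))]
salt_center [(0.82, array([0.704, 0.09 , 0.042]))]
glass_center [(0.74, array([0.477, 0.061, 0.038])), (0.55, array([0.649, 0.235, 0.043]))]
tub_center [(0.74, array([ 0.655, -0.378,  0.024]))]
cup_center [(0.77, array([ 0.46 , -0.457,  0.031])), (0.52, array([ 0.581, -0.198,  0.21 ])), (0.2, array([ 0.555, -0.159,  0.023]))]
top [ 0.459 -0.029  1.607] [450.49    0.    325.477]
mould_center [(0.98, array([ 0.356, -0.2  ,  0.045])), (0.89, array([0.387, 0.201, 0.051])), (0.87, array([0.476, 0.064, 0.032])), (0.51, array([ 0.501, -0.22 ,  0.251]))]
press_s
[... 397 characters left out ...]
ay([ 0.559, -0.156,  0.023])), (0.24, array([ 0.464, -0.451,  0.03 ])), (0.23, array([0.707, 0.086, 0.049]))]
cup_center [(0.74, array([ 0.462, -0.454,  0.028]))]
{'time_s': 1.2, 'q': array([-87.794,  21.809,  74.336,   0.001,  83.858, -12.334]), 'qvel': array([ 0.038,  0.084, -0.002, -0.125, -0.081,  0.041]), 'joint_efforts': array([  0.   , -44.833, -23.146,  -0.   ,   0.001,  -0.   ]), 'position': array([ 0.138, -0.532,  0.231]), 'tool_rot': array([[ 0.968,  0.251,  0.   ],
       [ 0.251, -0.968,  0.   ],
       [ 0.   , -0.   , -1.   ]]), 'ft_force': array([-0.097, -0.72 ,  0.15 ]), 'wrist_torque': array([ 0.048, -0.054, -0.034]), 'gripper_force': 0.0, 'grip_width': 0.08549698716002237}
```

View pics/s1.png

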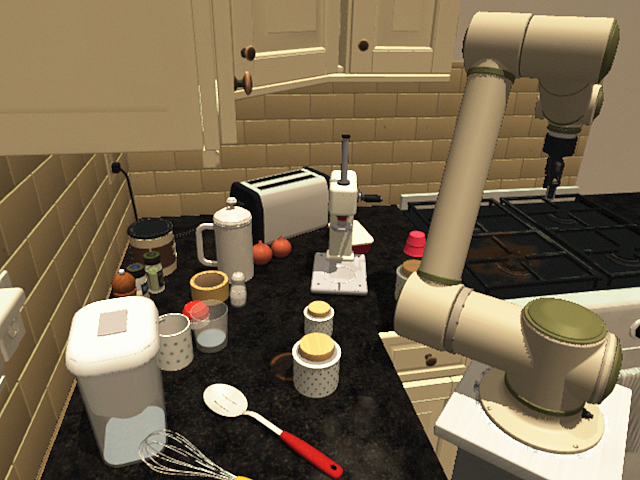

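View pics/t1.png

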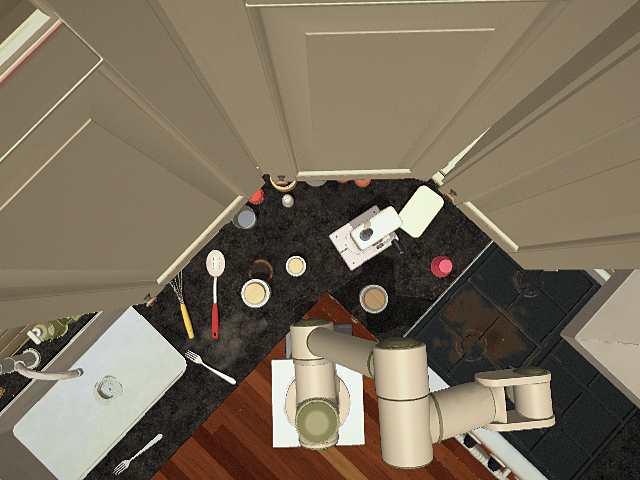

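The small mould is at side (319,318) / top (295,265). The larger look-alikes are at top (255,292) and (373,298). The press is at top (370,237), with its open front to the lower left and the crank towards the robot at about (398,245). Next I'll refine the press yaw and the key points.

```bash
cat > m.py <<'E'
from h import *
np.set_printoptions(precision=4,suppress=True)
b=get_image('top');a=get_image('side')
P=lambda d:pts(d,np.ones((480,640),bool))
def near(p,c,r,z0,z1): return p[(np.hypot(p[:,0]-c[0],p[:,1]-c[1])<r)&(p[:,2]>z0)&(p[:,2]<z1)]
T=P(b);S=P(a)
def rect(p,n):
    (c,s,an)=cv2.minAreaRect((p[:,:2]*1000).astype(np.float32)); print(n,len(p),np.round(c,1),np.round(s,1),an,'zmed',np.median(p[:,2]))
rect(near(T,(.58,-.19),.16,.015,.032),'foot');rect(near(T,(.58,-.19),.13,.27,.30),'headtop')
def cyl(c):
  for n,p in (('top',T),('side',S)):
    q=near(p,c,.05,.062,.08); r=near(p,c,.05,.03,.056)
    if len(q)>5:
        print(n,'follower',len(q),np.median(q,0),(q.max(0)+q.min(0))/2,'ext',np.ptp(q,axis=0))
    for nm,x in (('wall',r),('wallrim',near(p,c,.05,.052,.061))):
      if len(x)>5:
        A=np.c_[2*x[:,:2],np.ones(len(x))];s=np.linalg.lstsq(A,(x[:,:2]**2).sum(1),rcond=None)[0]
        print(n,nm,len(x),s[:2],'R',np.sqrt(s[2]+s[0]**2+s[1]**2))
cyl((.477,.064))
E
python3 - <<'E'
from m import *
for c in [(.356,-.2),(.387,.201)]:
    print(c,'top z',near(T,c,.05,.02,.2)[:,2].max())
for n in('side','top'):
  for q in('crank_arm','grip_center','plate_under','plate'):
    for r in regions_of(n,q)[:2]:
        p=pts(a if n=='side' else b,r['mask']); print(n,q,r['conf'],len(p),np.median(p,0),p.min(0),p.max(0))
E
```

```text
foot 1345 [ 570.7 -177.5] [149.9 204.4] 31.4759521484375 zmed 0.022878681182888272
headtop 1114 [ 580.6 -192.9] [ 70.7 151.6] 31.549482345581055 zmed 0.2847594772766586
top follower 178 [0.4773 0.0624 0.071 ] [0.4763 0.0597 0.0709] ext [0.0651 0.0613 0.0175]
top wall 71 [0.4767 0.063 ] R 0.03032721356446093
top wallrim 127 [0.4767 0.0625] R 0.030200305670559667
side follower 269 [0.4718 0.0698 0.0704] [0.4727 0.0661 0.0682] ext [0.0494 0.0495 0.0123]
side wall 290 [0.4732 0.0654] R 0.031135393133719397
side wallrim 211 [0.4738 0.065 ] R 0.029534848766896937
(0.356, -0.2) top z 0.10765652623518429
(0.387, 0.201) top z 0.10820069379719666
side crank_arm 0.76 175 [ 0.5224 -0.2513  0.2256] [ 0.4997 -0.716   0.0223] [ 0.7805 -0.1871  0.2573]
side grip_center 0.48 132 [ 0.5233 -0.2526  0.2238] [ 0.5035 -0.6847  0.0177] [ 0.7672 -0.1943  0.2483]
side grip_center 0.46 1640 [0.6324 0.2466 0.0586] [0.6038 0.197  0.0003] [0.6842 0.2774 0.0926]
side plate_under 0.55 227 [ 0.5482 -0.1444  0.1727] [ 0.5284 -0.2295  0.1144] [ 0.6154 -0.1264  0.1979]
side plate 0.52 217 [ 0.5482 -0.1442  0.1729] [ 0.5284 -0.1794  0.1625] [ 0.58   -0.1264  0.1979]
side plate 0.3 545 [0.6922 0.0987 0.0438] [ 0.6797 -0.0004 -0.0044] [0.7824 0.112  0.0893]
top crank_arm 0.43 148 [ 0.5348 -0.2522  0.2305] [ 0.51  -0.286 -0.003] [ 0.568  -0.1982  0.2613]
top crank_arm 0.4 1417 [ 0.6593 -0.3766  0.0444] [ 0.5644 -0.4707 -0.0106] [ 0.76   -0.2992  0.0569]
```

```bash
python3 - <<'E'
import cv2
a=cv2.imread('pics/s1.png')[120:320,270:420];b=cv2.imread('pics/t1.png')[190:290,310:460]
cv2.imwrite('pics/c2.png',cv2.hconcat([cv2.resize(a,(450,600),interpolation=2),cv2.copyMakeBorder(cv2.resize(b,(350,233),interpolation=2),0,367,0,0,0)]))
E
```

```text
(no output)
```

View pics/c2.png

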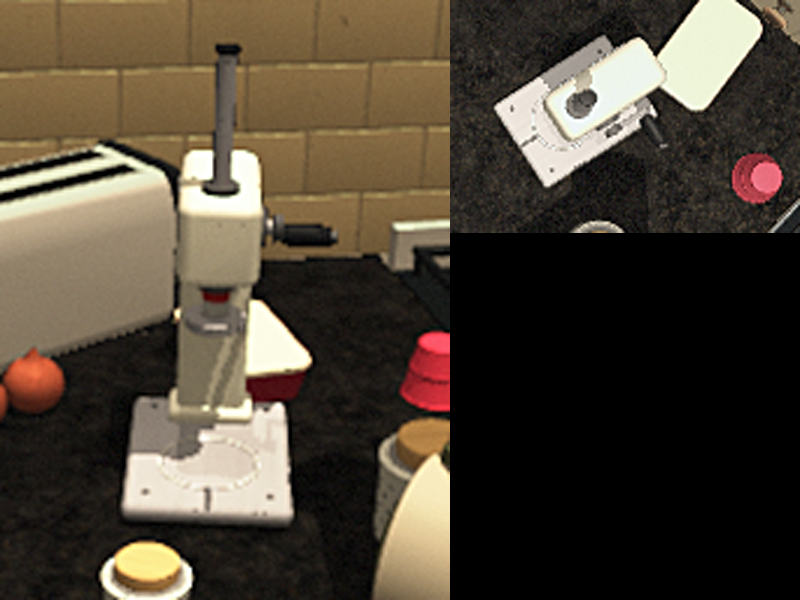

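Everything agrees with the given sizes. The seat is at (0.558, -0.1565, 0.024), press x is (0.522, -0.853), the crank angle is about 2.06 rad, and the mould is at (0.4755, 0.064). I'll work out the approach rows.

```bash
cat > p.py <<'E'
from rig import observe
import numpy as np, json
from scipy.spatial.transform import Rotation as Ro
def rot(bear,tilt):
    "tool x bearing (deg) when pointing down, then tilt about tool y"
    b=np.radians(bear);c,s=np.cos(b),np.sin(b)
    return np.array([[c,s,0],[s,-c,0],[0,0,-1.]])@Ro.from_euler('y',tilt,degrees=True).as_matrix()
def path(way,p=None,R=None):
    "way: list of (pos,R,n)"
    o=observe(); p=np.array(o['position']) if p is None else p; R=np.array(o['tool_rot']) if R is None else R
    rows=[]
    for tp,tR,n in way:
        for k in range(n,0,-1):
            rv=Ro.from_matrix(R.T@tR).as_rotvec(degrees=True)/k/5; sh=R.T@(np.array(tp)-p)/k/.04
            sh=np.round(sh,2);rv=np.round(rv,2)
            if max(abs(sh).max(),abs(rv).max())>1: print('TOO BIG',sh,rv)
            rows.append([(sh+0).tolist(),(rv+0).tolist()]); p=p+R@sh*.04; R=R@Ro.from_rotvec(rv*5,degrees=True).as_matrix()
    for i in range(0,len(rows),8): print(json.dumps(rows[i:i+8],separators=(',',':')))
    print('end',p.round(4),R.round(3).tolist())
E
python3 - <<'E'
from p import *
path([([.36,-.3,.27],rot(54.5,0),9),([.36,0,.25],rot(94.5,0),9),([.429,.0765,.082],rot(165,-45),18)])
E
```

```text
[[[0.76,-0.47,-0.11],[0.0,0.0,-0.89]],[[0.79,-0.41,-0.11],[0.0,0.0,-0.89]],[[0.82,-0.35,-0.11],[0.0,0.0,-0.89]],[[0.85,-0.28,-0.11],[0.0,0.0,-0.89]],[[0.87,-0.22,-0.11],[0.0,0.0,-0.89]],[[0.88,-0.15,-0.1],[0.0,0.0,-0.89]],[[0.89,-0.08,-0.11],[0.0,0.0,-0.88]],[[0.89,-0.01,-0.1],[0.0,0.0,-0.89]]]
[[[0.89,0.07,-0.11],[0.0,0.0,-0.88]],[[0.68,-0.48,0.06],[0.0,0.0,-0.89]],[[0.71,-0.43,0.06],[0.0,0.0,-0.89]],[[0.75,-0.37,0.05],[0.0,0.0,-0.89]],[[0.77,-0.32,0.06],[0.0,0.0,-0.89]],[[0.79,-0.25,0.05],[0.0,0.0,-0.89]],[[0.81,-0.19,0.06],[0.0,0.0,-0.89]],[[0.83,-0.13,0.05],[0.0,0.0,-0.89]]]
[[[0.83,-0.07,0.06],[0.0,0.0,-0.89]],[[0.83,0.0,0.05],[0.0,0.0,-0.88]],[[0.1,0.1,0.23],[-0.31,-0.43,-0.74]],[[0.1,0.1,0.23],[-0.31,-0.43,-0.74]],[[0.1,0.1,0.23],[-0.31,-0.43,-0.74]],[[0.1,0.11,0.23],[-0.31,-0.43,-0.74]],[[0.11,0.11,0.23],[-0.31,-0.43,-0.74]],[[0.11,0.11,0.23],[-0.31,-0.43,-0.74]]]
[[[0.11,0.11,0.23],[-0.3,-0.43,-0.74]],[[0.11,0.11,0.23],[-0.3,-0.44,-0.74]],[[0.11,0.11,0.22],[-0.31,-0.43,-0.74]],[[0.12,0.11,0.22],[-0.3,-0.44,-0.74]],[[0.12,0.11,0.22],[-0.31,-0.43,-0.74]],[[0.12,0.11,0.22],[-0.31,-0.44,-0.74]],[[0.12,0.12,0.22],[-0.3,-0.43,-0.74]],[[0.12,0.12,0.22],[-0.31,-0.44,-0.74]]]
[[[0.12,0.12,0.22],[-0.3,-0.43,-0.75]],[[0.12,0.12,0.21],[-0.31,-0.44,-0.74]],[[0.12,0.12,0.22],[-0.3,-0.43,-0.75]],[[0.11,0.12,0.21],[-0.31,-0.44,-0.74]]]
end [0.429  0.0766 0.082 ] [[-0.683, 0.259, 0.683], [0.183, 0.966, -0.183], [-0.707, 0.0, -0.707]]
```

```bash
python3 -m pendant '[[[0.76,-0.47,-0.11],[0,0,-0.89]],[[0.79,-0.41,-0.11],[0,0,-0.89]],[[0.82,-0.35,-0.11],[0,0,-0.89]],[[0.85,-0.28,-0.11],[0,0,-0.89]],[[0.87,-0.22,-0.11],[0,0,-0.89]],[[0.88,-0.15,-0.1],[0,0,-0.89]],[[0.89,-0.08,-0.11],[0,0,-0.88]],[[0.89,-0.01,-0.1],[0,0,-0.89]]]' 1 
python3 -m pendant '[[[0.89,0.07,-0.11],[0,0,-0.88]],[[0.68,-0.48,0.06],[0,0,-0.89]],[[0.71,-0.43,0.06],[0,0,-0.89]],[[0.75,-0.37,0.05],[0,0,-0.89]],[[0.77,-0.32,0.06],[0,0,-0.89]],[[0.79,-0.25,0.05],[0,0,-0.89]],[[0.81,-0.19,0.06],[0,0,-0.89]],[[0.83,-0.13,0.05],[0,0,-0.89]]]'
python3 -m pendant '[[[0.83,-0.07,0.06],[0,0,-0.89]],[[0.83,0,0.05],[0,0,-0.88]]]'
python3 - <<'E'
from p import *
print(observe()['q'])
path([([.429,.0765,.082],rot(165,-45),18)])
E
```

```text
time_s: 2.7
position: [0.3359, -0.3246, 0.266]
tool_rot: [[0.64, 0.769, 0.0], [0.769, -0.64, -0.0], [-0.0, 0.0, -1.0]]
ft_force: [-0.4, 0.2, 0.7]
grip_width: 0.0853
gripper_force: 0.0
time_s: 3.7
position: [0.3602, -0.0656, 0.2546]
tool_rot: [[0.074, 0.997, 0.0], [0.997, -0.074, -0.0], [-0.0, 0.0, -1.0]]
ft_force: [-0.3, -0.5, 0.7]
grip_width: 0.0855
gripper_force: 0.0
time_s: 3.95
position: [0.3599, 0.0009, 0.2502]
tool_rot: [[-0.081, 0.997, 0.001], [0.997, 0.081, -0.0], [-0.0, 0.001, -1.0]]
ft_force: [0.4, 0.3, 0.1]
grip_width: 0.085
gripper_force: 0.0
[-1.89143871e+01  1.17073487e+00  9.83095163e+01  2.71646244e-04
  8.04880881e+01 -2.35391085e+01]
[[[0.1,0.1,0.23],[-0.31,-0.43,-0.74]],[[0.1,0.1,0.23],[-0.31,-0.43,-0.74]],[[0.1,0.1,0.23],[-0.31,-0.43,-0.74]],[[0.1,0.11,0.23],[-0.3,-0.43,-0.74]],[[0.1,0.11,0.23],[-0.31,-0.43,-0.74]],[[0.11,0.11,0.23],[-0.3,-0.43,-0.74]],[[0.11,0.11,0.23],[-0.3,-0.44,-0.74]],[[0.11,0.11,0.23],[-0.31,-0.44,-0.74]]]
[[[0.11,0.11,0.22],[-0.3,-0.43,-0.74]],[[0.11,0.11,0.22],[-0.31,-0.44,-0.74]],[[0.12,0.11,0.22],[-0.3,-0.43,-0.74]],[[0.12,0.11,0.22],[-0.31,-0.44,-0.74]],[[0.12,0.11,0.22],[-0.3,-0.43,-0.74]],[[0.12,0.12,0.22],[-0.31,-0.44,-0.74]],[[0.12,0.12,0.22],[-0.3,-0.43,-0.74]],[[0.12,0.12,0.22],[-0.31,-0.44,-0.74]]]
[[[0.11,0.12,0.21],[-0.3,-0.43,-0.74]],[[0.12,0.12,0.22],[-0.31,-0.44,-0.73]]]
end [0.4291 0.0765 0.0819] [[-0.683, 0.259, 0.683], [0.183, 0.966, -0.183], [-0.707, 0.0, -0.707]]
```

```bash
python3 -m pendant '[[[0.1,0.1,0.23],[-0.31,-0.43,-0.74]],[[0.1,0.1,0.23],[-0.31,-0.43,-0.74]],[[0.1,0.1,0.23],[-0.31,-0.43,-0.74]],[[0.1,0.11,0.23],[-0.3,-0.43,-0.74]],[[0.1,0.11,0.23],[-0.31,-0.43,-0.74]],[[0.11,0.11,0.23],[-0.3,-0.43,-0.74]],[[0.11,0.11,0.23],[-0.3,-0.44,-0.74]],[[0.11,0.11,0.23],[-0.31,-0.44,-0.74]]]' 
python3 -m pendant '[[[0.11,0.11,0.22],[-0.3,-0.43,-0.74]],[[0.11,0.11,0.22],[-0.31,-0.44,-0.74]],[[0.12,0.11,0.22],[-0.3,-0.43,-0.74]],[[0.12,0.11,0.22],[-0.31,-0.44,-0.74]],[[0.12,0.11,0.22],[-0.3,-0.43,-0.74]],[[0.12,0.12,0.22],[-0.31,-0.44,-0.74]],[[0.12,0.12,0.22],[-0.3,-0.43,-0.74]],[[0.12,0.12,0.22],[-0.31,-0.44,-0.74]]]'
python3 -m pendant '[[[0.11,0.12,0.21],[-0.3,-0.43,-0.74]],[[0.12,0.12,0.22],[-0.31,-0.44,-0.73]],[[0,0,0],[0,0,0]]]'
python3 - <<'E'
from p import *
print(observe()['q'])
path([([.4905,.060,.0185],rot(165,-45),6)])
from h import *
a=snap('side','s2.png');b=snap('top','t2.png')
for n in('side','top'): print([(round(r['conf'],2),np.round(r['point'],3)) for r in landmark_of(n,'mould_center')])
cv2.imwrite('pics/c3.png',np.hstack([a['img'][200:440,170:520],cv2.resize(b['img'][200:340,220:420],(342,240))]))
E
```

```text
time_s: 4.95
position: [0.3913, 0.0338, 0.1754]
tool_rot: [[-0.516, 0.805, 0.294], [0.788, 0.58, -0.207], [-0.337, 0.125, -0.933]]
ft_force: [0.2, 0.0, 0.5]
grip_width: 0.0852
gripper_force: 0.0
time_s: 5.95
position: [0.4229, 0.0668, 0.1142]
tool_rot: [[-0.694, 0.411, 0.591], [0.349, 0.91, -0.224], [-0.63, 0.051, -0.775]]
ft_force: [3.2, -1.4, 2.4]
grip_width: 0.0856
gripper_force: 0.0
time_s: 6.32
position: [0.4383, 0.0808, 0.1296]
tool_rot: [[-0.716, 0.292, 0.634], [0.218, 0.957, -0.194], [-0.663, -0.001, -0.749]]
ft_force: [-0.7, -0.1, -1.1]
grip_width: 0.0853
gripper_force: 0.0
[  2.73148218  13.3589314  124.85861767 -81.41088631  13.09090477
   6.14858671]
[[[0.13,-0.02,0.5],[-0.05,-0.12,-0.05]],[[0.14,-0.02,0.5],[-0.05,-0.12,-0.05]],[[0.14,-0.02,0.5],[-0.04,-0.11,-0.04]],[[0.15,-0.02,0.5],[-0.05,-0.12,-0.05]],[[0.15,-0.03,0.49],[-0.04,-0.11,-0.04]],[[0.16,-0.03,0.5],[-0.05,-0.12,-0.05]]]
end [0.4906 0.0598 0.0184] [[-0.683, 0.258, 0.683], [0.183, 0.966, -0.183], [-0.707, 0.0, -0.707]]
[(0.71, array([ 0.36 , -0.198,  0.05 ]))]
[(0.84, array([0.39 , 0.199, 0.05 ])), (0.73, array([0.474, 0.064, 0.034]))]
```

View pics/c3.png

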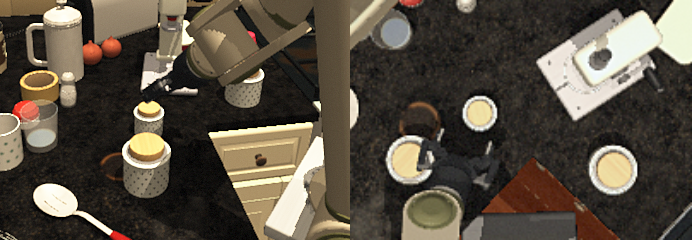

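The hand is short of the mould and wrist joint 4 is at its limit (-81°), so this yaw and tilt pair is poor. I'll back up, log some joint and pose pairs on the way, and fit a kinematic model to choose feasible orientations.

```bash
cat > log.py <<'E'
from rig import observe; import json
o=observe(); open('kin.jsonl','a').write(json.dumps([list(map(float,o['q'])),list(map(float,o['position'])),[list(map(float,r)) for r in o['tool_rot']]])+'\n')
E
cat > kin.jsonl <<'E'
[[-87.794,21.809,74.336,0.001,83.858,-12.334],[0.138,-0.532,0.231],[[0.968,0.251,0],[0.251,-0.968,0],[0,0,-1]]]
[[-18.9144,1.1707,98.3095,0.0003,80.4881,-23.5391],[0.3599,0.0009,0.2502],[[-0.081,0.997,0.001],[0.997,0.081,0],[0,0.001,-1]]]
E
python3 log.py
python3 -m pendant '[[[-0.5,0,-0.56],[0,0.5,0]],[[-0.5,0,-0.56],[0,0.9,0]],[[-0.2,0,-0.4],[0,0.9,0]],[[0,0,0],[0,0,0]]]' >/dev/null; python3 log.py
python3 -m pendant '[[[0,0,0],[0.7,0.9,0]],[[0,0,0],[0.7,0.9,0]],[[0,0,0],[0.7,0.9,0]],[[0,0,0],[0.7,0.9,0]],[[0,0,0],[0,0,0]]]'>/dev/null; python3 log.py
python3 -m pendant '[[[0,0,0],[0.9,0,0]],[[0,0,0],[0.9,0,0]],[[0,0,0],[0.9,0,0]],[[0,0,0],[0.9,0,0]],[[0,0,0],[0,0,0]]]'>/dev/null; python3 log.py
cat > kin.py <<'E'
import numpy as np, json
from scipy.optimize import least_squares
from scipy.spatial.transform import Rotation as Ro
E=lambda a,d:Ro.from_euler(a,d,degrees=True).as_matrix()
# tool zero: at q4=0, tool down: tool x bearing = q1+90-q6
def fk(q,x):
    a1,z1,a2,a3,l3,b,wx,wy,l6=x
    R=E('z',q[0]); p=R@[a1,0,z1]
    R=R@E('y',q[1]); p=p+R@[0,b,a2]
    R=R@E('y',q[2]); p=p+R@[a3,0,l3]
    R=R@E('z',q[3]); R=R@E('y',q[4]); p=p+R@[wx,wy,l6]
    R=R@E('z',q[5])@T0
    return p,R
D=[json.loads(l) for l in open('kin.jsonl')]
T0=np.eye(3)
def solve(sg4,sg6):
    global T0
    best=None
    S=np.array([1,1,1,sg4,1,sg6])
    T0=np.eye(3)
    T0=fk(S*np.array(D[0][0]),np.zeros(9))[1].T@np.array(D[0][2]); 
    re=max(np.degrees(Ro.from_matrix(fk(S*np.array(q),np.zeros(9))[1].T@np.array(R)).magnitude()) for q,p,R in D)
    f=lambda x:np.concatenate([fk(S*np.array(q),x)[0]-p for q,p,R in D]+[1e-4*(x-x0)])
    x0=np.array([0,.3,.4,0,.4,.1,0,0,.25])
    s=least_squares(f,x0); return re,np.abs(s.fun[:3*len(D)]).max(),s.x,S,T0
if __name__=='__main__':
    for a in(1,-1):
        for b in(1,-1): r=solve(a,b); print(a,b,np.round(r[0],2),r[1].round(5),r[2].round(4))
    for q,p,R in D: print(np.round(q,1),np.round(p,3),np.round(np.array(R)[:,2],2))
E
python3 kin.py
```

```text
1 1 0.04 0.00016 [ 6.000e-04  1.298e-01  5.364e-01  1.025e-01  3.500e-01  1.173e-01
 -1.000e-04  1.000e-04  2.573e-01]
1 -1 68.87 0.00016 [ 6.000e-04  1.298e-01  5.364e-01  1.025e-01  3.500e-01  1.173e-01
 -1.000e-04  1.000e-04  2.573e-01]
-1 1 162.83 0.06929 [ 0.2503 -0.2195  0.3017 -0.0779  0.1404  0.036   0.0297  0.0448 -0.1032]
-1 -1 126.87 0.06929 [ 0.2503 -0.2195  0.3017 -0.0779  0.1404  0.036   0.0297  0.0448 -0.1032]
[-87.8  21.8  74.3   0.   83.9 -12.3] [ 0.138 -0.532  0.231] [ 0.  0. -1.]
[-18.9   1.2  98.3   0.   80.5 -23.5] [0.36  0.001 0.25 ] [ 0.  0. -1.]
[  2.7  13.4 124.9 -81.4  13.1   6.2] [0.438 0.081 0.129] [ 0.63 -0.19 -0.75]
[  1.6   7.6 117.6 -35.7  24.3 -41. ] [0.439 0.068 0.17 ] [ 0.56 -0.22 -0.8 ]
[  6.2  14.3 101.9 -27.   56.8 -46.8] [0.439 0.067 0.169] [ 0.2  -0.36 -0.91]
[ 13.8  22.2  95.9 -39.5  72.8 -34. ] [0.438 0.068 0.168] [ 0.06 -0.61 -0.79]
```

Model fits to 0.2 mm. Scan for feasible orientations at pick, place and crank.

```bash
cat > ik.py <<'E'
from kin import *; import kin
from p import rot,path
re,pe,X,S,T=solve(1,1); kin.T0=T
LO=np.array([-178.18,-50.72,12.68,-81.47,9.98,-165.26]);HI=np.array([178.18,133.34,142.11,261.47,163.14,165.26])
def ik(p,R,q0):
    best=(9,)
    for g in [q0]+[np.r_[q0[0],q0[1:3],w] for w in ([-40,60,-30],[60,60,-30],[100,60,0],[-60,40,100],[0,80,0],[170,60,-120],[30,60,120])]:
        f=lambda q:(lambda a:np.r_[(a[0]-p)*5,(a[1]-R).ravel()])(fk(q,X))
        s=least_squares(f,np.clip(g,LO+1,HI-1),bounds=(LO,HI),x_scale=30)
        e=np.abs(s.fun).max(); m=np.minimum(s.x-LO,HI-s.x).min()
        if e<1e-3 and (best[0]>1e-3 or m>best[2]+1): best=(e,s.x,m)
        if best[0]<1e-3: break
    return best
E
python3 - <<'E'
from ik import *
q0=np.array(D[-1][0])
seat=np.array([.558,-.1565,.024]); m=np.array([.4755,.064,0])
def show(n,c,tb,e):  # tool z bearing tb, e below horizontal
    for fl in(0,1):
        R=rot(tb,90-e) if not fl else rot(tb+180,-(90-e))
        r=ik(c+.022*R[:,2],R,q0); 
        if r[0]<1e-3: print(n,tb,e,fl,np.round(r[1]),'m %.0f'%r[2])
for e in(45,55,65):
  for tb in(-80,-65,-50,-35,0,25): show('pick',m+[0,0,.034],tb,e)
for e in(35,45,55):
  for tb in(-80,-58.5,-40,-25): show('place',seat+[0,0,.034],tb,e)
ax=np.array([.5029,-.2195,.247])
for e in(30,40,50,60):
    for a in(0,90,180,270): show('crank%d'%a,ax+.055*np.array([.522*np.sin(np.radians(a)),-.853*np.sin(np.radians(a)),np.cos(np.radians(a))]),31.5,e)
E
```

```text
pick -80 45 0 [  13.   40.  101.  -56.   58. -137.] m 25
pick -80 45 1 [ 13.  40. 101. -56.  58.  43.] m 25
pick -65 45 0 [  13.   39.  108.  -69.   48. -137.] m 13
pick -65 45 1 [ 13.  39. 108. -69.  48.  43.] m 13
pick -35 45 0 [   7.   36.  121.  245.   31. -120.] m 16
pick -35 45 1 [  7.  36. 121. 246.  31.  60.] m 16
pick 0 45 0 [-10.  36. 131. 167.  32. -86.] m 11
pick 0 45 1 [-10.  36. 131. 167.  32.  94.] m 11
pick 25 45 0 [-22.  36. 130. 119.  36. -72.] m 12
pick 25 45 1 [-22.  36. 130. 119.  36. 108.] m 12
pick -80 55 0 [  10.   37.  101.  -47.   52. -147.] m 18
pick -80 55 1 [ 10.  37. 101. -47.  52.  33.] m 35
pick -65 55 0 [   9.   35.  107.  -56.   42. -151.] m 14
pick -65 55 1 [  9.  35. 107. -56.  42.  29.] m 26
pick -50 55 0 [   7.   34.  113.  -68.   31. -153.] m 12
pick -50 55 1 [  7.  34. 113. -68.  31.  27.] m 13
pick 0 55 0 [ -9.  31. 125. 154.  12. -72.] m 2
pick 0 55 1 [ -9.  31. 125. 154.  12. 108.] m 2
pick 25 55 0 [-18.  31. 124.  95.  23. -44.] m 13
pick 25 55 1 [-18.  31. 124.  95.  23. 136.] m 13
pick -80 65 0 [   5.   35.  102.  -35.   47. -159.] m 6
pi
[... 1782 characters left out ...]
[-56.  24.  99.  56.  68. -26.] m 43
crank180 31.5 40 1 [-56.  24.  99.  56.  68. 154.] m 11
crank270 31.5 40 0 [-56.  15. 103.  54.  71. -20.] m 40
crank270 31.5 40 1 [-56.  15. 103.  54.  71. 160.] m 5
crank0 31.5 50 0 [-53.  15.  86.  41.  78.  -3.] m 56
crank90 31.5 50 0 [-53.  23.  83.  42.  74.  -7.] m 59
crank180 31.5 50 0 [-53.  22.  96.  45.  65. -15.] m 46
crank180 31.5 50 1 [-53.  22.  96.  45.  65. 165.] m 0
crank270 31.5 50 0 [-52.  13.  98.  43.  69. -10.] m 44
crank0 31.5 60 0 [-49.  15.  81.  30.  79.   5.] m 61
crank90 31.5 60 0 [-50.  23.  79.  31.  75.   1.] m 63
crank180 31.5 60 0 [-49.  21.  92.  33.  65.  -4.] m 50
crank270 31.5 60 0 [-47.  13.  94.  32.  70.   1.] m 48
```

```bash
cat > plan.py <<'E'
from ik import *
q0=np.array(D[-1][0]); e=50
seat=np.array([.558,-.1565,.024]); m=np.array([.4755,.064,0]); px=np.array([.522,-.853,0])
def tcp(c,tb): R=rot(tb+180,e-90); return c+.022*R[:,2],R
E
python3 - <<'E'
from plan import *
for n,c,tb in(('pre',m+[0,.064,.034+.0766],-90),('pick',m+[0,0,.034],-90),('lift',m+[0,0,.084],-90),('front',seat-.14*px+[0,0,.059],-80),('in',seat+[0,0,.046],-75),('seat',seat+[0,0,.034],-75),('in',seat+[0,0,.046],-82),('out',seat-.14*px+[0,0,.1],-75)):
    p,R=tcp(c,tb); r=ik(p,R,q0); print(n,p.round(4),r[0]<1e-3 and (r[1].round(),r[2]))
p1,R1=tcp(m+[0,.064,.034+.0766],-90); p2,R2=tcp(m+[0,0,.034],-90)
path([(p1,R1,7),(p2,R2,6)])
E
```

```text
pre [0.4755 0.1139 0.0937] (array([ 18.,  35.,  89., -39.,  75.,  35.]), np.float64(42.213165168281364))
pick [0.4755 0.0499 0.0171] (array([ 11.,  40.,  97., -46.,  62.,  41.]), np.float64(35.72460550874098))
lift [0.4755 0.0499 0.0671] (array([ 11.,  35.,  95., -43.,  66.,  35.]), np.float64(38.03568050392382))
front [ 0.4874 -0.051   0.0661] (array([ -1.,  32., 103., -54.,  51.,  27.]), np.float64(27.07984357475292))
in [ 0.5617 -0.1702  0.0531] (array([-14.,  36.,  96., -58.,  41.,  14.]), np.float64(23.533497842199786))
seat [ 0.5617 -0.1702  0.0411] (array([-14.,  37.,  97., -60.,  41.,  16.]), np.float64(21.92303922856268))
in [ 0.56   -0.1705  0.0531] (array([-13.,  37.,  93., -54.,  47.,  16.]), np.float64(27.012750262324936))
out [ 0.4886 -0.0507  0.1071] (array([ -1.,  27., 103., -53.,  51.,  19.]), np.float64(28.749145358666475))
TOO BIG [0.02 0.32 0.12] [ 0.13 -0.    1.78]
TOO BIG [0.07 0.31 0.11] [ 0.13 -0.    1.78]
TOO BIG [0.12 0.3  0.11] [ 0.13 -0.    1.78]
TOO BIG [0.17 0.28 0.11] [ 0.12 -0.    1.78]
TOO BIG [0.21 0.25 0.11] [ 0.13 -0.01  1.78]
TOO BIG [0.24 0.21 0.1 ] [ 0.12 -0.    1.78]
TOO BIG [0.27 0.17 0.1 ] [ 0.13 -0.01  1.77]
[[[0.02,0.32,0.12],[0.13,0.0,1.78]],[[0.07,0.31,0.11],[0.13,0.0,1.78]],[[0.12,0.3,0.11],[0.13,0.0,1.78]],[[0.17,0.28,0.11],[0.12,0.0,1.78]],[[0.21,0.25,0.11],[0.13,-0.01,1.78]],[[0.24,0.21,0.1],[0.12,0.0,1.78]],[[0.27,0.17,0.1],[0.13,-0.01,1.77]],[[0.0,0.0,0.42],[0.0,0.0,0.0]]]
[[[0.0,0.0,0.42],[0.0,0.0,0.0]],[[0.0,0.0,0.41],[0.0,0.0,0.0]],[[0.0,0.0,0.42],[0.0,0.0,0.0]],[[0.0,0.0,0.41],[0.0,0.0,0.0]],[[0.01,0.0,0.42],[0.0,0.0,0.0]]]
end [0.4755 0.0498 0.017 ] [[-0.0, 1.0, -0.0], [0.766, -0.0, -0.643], [-0.643, -0.0, -0.766]]
```

All poses are feasible with good joint margins. I'll use 14 rows for the first leg.

```bash
python3 - <<'E'
from plan import *
p1,R1=tcp(m+[0,.064,.034+.0766],-90); p2,R2=tcp(m+[0,0,.034],-90)
path([(p1,R1,14)])
E
```

```text
[[[0.01,0.16,0.06],[0.06,0.0,0.89]],[[0.02,0.16,0.06],[0.06,0.0,0.89]],[[0.04,0.16,0.06],[0.06,0.0,0.89]],[[0.05,0.15,0.06],[0.06,0.0,0.89]],[[0.06,0.15,0.06],[0.06,0.0,0.89]],[[0.07,0.14,0.05],[0.07,0.0,0.89]],[[0.08,0.14,0.05],[0.06,0.0,0.89]],[[0.09,0.13,0.05],[0.06,0.0,0.89]]]
[[[0.1,0.12,0.05],[0.07,-0.01,0.89]],[[0.12,0.12,0.05],[0.06,0.0,0.89]],[[0.12,0.11,0.05],[0.07,-0.01,0.89]],[[0.13,0.1,0.05],[0.06,0.0,0.89]],[[0.14,0.08,0.06],[0.07,-0.01,0.89]],[[0.14,0.07,0.05],[0.06,0.0,0.88]]]
end [0.4753 0.1137 0.0938] [[-0.0, 1.0, 0.0], [0.766, 0.0, -0.643], [-0.643, 0.0, -0.766]]
```

```bash
python3 -m pendant '[[[0.01,0.16,0.06],[0.06,0,0.89]],[[0.02,0.16,0.06],[0.06,0,0.89]],[[0.04,0.16,0.06],[0.06,0,0.89]],[[0.05,0.15,0.06],[0.06,0,0.89]],[[0.06,0.15,0.06],[0.06,0,0.89]],[[0.07,0.14,0.05],[0.07,0,0.89]],[[0.08,0.14,0.05],[0.06,0,0.89]],[[0.09,0.13,0.05],[0.06,0,0.89]]]' >/dev/null
python3 -m pendant '[[[0.1,0.12,0.05],[0.07,-0.01,0.89]],[[0.12,0.12,0.05],[0.06,0,0.89]],[[0.12,0.11,0.05],[0.07,-0.01,0.89]],[[0.13,0.1,0.05],[0.06,0,0.89]],[[0.14,0.08,0.06],[0.07,-0.01,0.89]],[[0.14,0.07,0.05],[0.06,0,0.88]],[[0,0,0],[0,0,0]]]'
python3 - <<'E'
from plan import *
p2,R2=tcp(m+[0,0,.034],-90); path([(p2,R2,6)])
from m import *
for n in('side','top'): print([(round(r['conf'],2),np.round(r['point'],3)) for r in landmark_of(n,'mould_center')])
E
```

```text
time_s: 10.15
position: [0.4753, 0.1134, 0.0946]
tool_rot: [[0.0, 1.0, -0.0], [0.767, -0.0, -0.641], [-0.641, -0.0, -0.767]]
ft_force: [0.4, 0.0, -0.3]
grip_width: 0.0853
gripper_force: 0.0
[[[0.0,0.0,0.42],[0.0,0.0,0.0]],[[0.0,0.0,0.42],[0.0,-0.01,0.0]],[[0.01,0.0,0.42],[0.0,0.0,0.0]],[[0.0,0.0,0.42],[0.0,-0.01,0.0]],[[0.01,0.0,0.41],[0.0,0.0,0.0]],[[0.0,0.01,0.42],[0.0,-0.01,0.0]]]
end [0.4757 0.0496 0.0171] [[0.0, 1.0, -0.0], [0.766, -0.0, -0.643], [-0.643, -0.0, -0.766]]
foot 1346 [ 570.9 -177.8] [149.3 204.1] 31.607528686523438 zmed 0.022712932255575802
headtop 1117 [ 580.7 -192.7] [ 70.9 151.9] 31.58513832092285 zmed 0.2849219444253872
top follower 179 [0.4775 0.0629 0.0711] [0.4782 0.0635 0.0709] ext [0.0617 0.0618 0.0178]
top wall 59 [0.477  0.0623] R 0.030177493141017718
top wallrim 127 [0.477  0.0623] R 0.030190456252966052
side follower 47 [0.4541 0.0644 0.0687] [0.4675 0.0666 0.0675] ext [0.0393 0.0469 0.0109]
side wall 297 [0.4728 0.0658] R 0.030635676982270096
side wallrim 190 [0.4728 0.0655] R 0.028993484395303276
[(0.86, array([ 0.358, -0.203,  0.05 ])), (0.73, array([0.474, 0.063, 0.038]))]
[(0.84, array([0.39 , 0.201, 0.052])), (0.65, array([0.477, 0.064, 0.034])), (0.6, array([ 0.356, -0.202,  0.044]))]
```

```bash
python3 -m pendant '[[[0,0,0.42],[0,0,0]],[[0,0,0.42],[0,-0.01,0]],[[0.01,0,0.42],[0,0,0]],[[0,0,0.42],[0,-0.01,0]],[[0.01,0,0.41],[0,0,0]],[[0,0,0.42],[0,-0.01,0]],[[0,0,0],[0,0,0]]]' 1
python3 -m pendant '[[[0,0,0],[0,0,0]],[[0,0,0],[0,0,0]],[[0,0,0],[0,0,0]],[[0,0,0],[0,0,0]],[[0,0,0],[0,0,0]]]' 0 40
```

```text
time_s: 11.22
position: [0.4748, 0.0494, 0.0166]
tool_rot: [[-0.0, 1.0, -0.004], [0.765, -0.002, -0.644], [-0.644, -0.003, -0.765]]
ft_force: [0.3, 0.5, -0.3]
grip_width: 0.0857
gripper_force: 0.0
time_s: 11.85
position: [0.4759, 0.0506, 0.018]
tool_rot: [[0.001, 1.0, 0.0], [0.766, -0.0, -0.643], [-0.643, 0.001, -0.766]]
ft_force: [1.4, 2.4, 6.2]
grip_width: 0.0644
gripper_force: 45.1
```

```bash
python3 -m pendant '[[[-0.1,0,-0.12],[0,0,0]],[[-0.16,0,-0.19],[0,0,0]],[[-0.16,0,-0.19],[0,0,0]],[[-0.16,0,-0.19],[0,0,0]],[[-0.16,0,-0.19],[0,0,0]],[[0,0,0],[0,0,0]]]'
python3 - <<'E'
from h import *
from p import *
np.set_printoptions(precision=4,suppress=True)
a=get_image('side');b=get_image('top');o=observe()
z=o['position'][2]; print(o['position'])
for n in('side','top'): print([(round(r['conf'],2),np.round(r['point'],3)) for r in landmark_of(n,'mould_center')])
T=pts(b,np.ones((480,640),bool))
for n,d in(('top',b),('side',a)):
  for r in regions_of(n,'mould_center')[:3]:
    p=pts(d,r['mask']);p=p[np.hypot(p[:,0]-.4755,p[:,1]-.064)<.05]
    if len(p)<20: continue
    q=p[(p[:,2]>.105)]; print(n,'hi z',np.percentile(p[:,2],[2,50,98]),'n',len(q),np.median(q,0) if len(q) else '', (q.max(0)+q.min(0))/2)
E
python3 - <<'E'
from plan import *
p0,R0=tcp(seat-.14*px+[0,0,.059],-80);p1,R1=tcp(seat-.05*px+[0,0,.054],-75);path([(p0,R0,8),(p1,R1,8)])
E
```

```text
time_s: 12.6
position: [0.4756, 0.0502, 0.0641]
tool_rot: [[0.001, 1.0, -0.001], [0.766, -0.001, -0.643], [-0.643, 0.0, -0.766]]
ft_force: [-0.1, -0.4, -5.6]
grip_width: 0.0647
gripper_force: 45.5
[0.4752 0.0501 0.0632]
[(0.67, array([ 0.36 , -0.203,  0.05 ])), (0.6, array([0.475, 0.061, 0.082]))]
[(0.66, array([ 0.356, -0.199,  0.047])), (0.56, array([0.388, 0.198, 0.049]))]
top hi z [0.0968 0.1128 0.1217] n 198 [0.4747 0.0607 0.1161] [0.476  0.061  0.1141]
[[[-0.25,0.04,0.2],[-0.16,0.0,-0.19]],[[-0.25,0.03,0.2],[-0.16,0.0,-0.19]],[[-0.25,0.02,0.2],[-0.17,0.0,-0.19]],[[-0.25,0.02,0.19],[-0.16,0.0,-0.19]],[[-0.25,0.01,0.2],[-0.17,0.0,-0.19]],[[-0.25,0.01,0.19],[-0.16,0.0,-0.19]],[[-0.25,0.0,0.2],[-0.17,0.0,-0.19]],[[-0.25,-0.01,0.19],[-0.16,0.01,-0.2]]]
[[[-0.19,0.11,0.18],[-0.08,0.0,-0.1]],[[-0.19,0.1,0.18],[-0.08,0.0,-0.1]],[[-0.19,0.1,0.18],[-0.08,0.0,-0.09]],[[-0.19,0.1,0.18],[-0.08,0.0,-0.1]],[[-0.19,0.09,0.18],[-0.08,0.0,-0.09]],[[-0.2,0.09,0.19],[-0.08,0.0,-0.1]],[[-0.2,0.09,0.19],[-0.08,0.0,-0.09]],[[-0.19,0.09,0.18],[-0.09,0.0,-0.1]]]
end [ 0.5356 -0.1273  0.0612] [[-0.199, 0.966, 0.167], [0.74, 0.259, -0.621], [-0.643, 0.0, -0.766]]
```

```bash
python3 -m pendant '[[[-0.25,0.04,0.2],[-0.16,0,-0.19]],[[-0.25,0.03,0.2],[-0.16,0,-0.19]],[[-0.25,0.02,0.2],[-0.17,0,-0.19]],[[-0.25,0.02,0.19],[-0.16,0,-0.19]],[[-0.25,0.01,0.2],[-0.17,0,-0.19]],[[-0.25,0.01,0.19],[-0.16,0,-0.19]],[[-0.25,0,0.2],[-0.17,0,-0.19]],[[-0.25,-0.01,0.19],[-0.16,0.01,-0.2]]]' >/dev/null
python3 -m pendant '[[[0,0,0],[0,0,0]]]'
cat > see.py <<'E'
from h import *
from p import observe
np.set_printoptions(precision=4,suppress=True)
a=get_image('side');b=get_image('top');o=observe();R=o['tool_rot'];t=o['position']
c=t-R[:,2]*.022; print('tcp',t,'expected axis',c)
for n in('side','top'): print([(round(r['conf'],2),np.round(r['point'],3)) for r in landmark_of(n,'mould_center')][:3])
for n,d in(('top',b),('side',a)):
    p=pts(d,np.ones((480,640),bool))
    col=d['img'].reshape(-1,3)[(d['range_z']>0).ravel()].astype(int)
    zt=c[2]+.038
    k=(np.hypot(*(p[:,:2]-c[:2]).T)<.034)&(abs(p[:,2]-zt)<.006)&(col[:,2]-col[:,0]>40)
    q=p[k]
    if len(q)>15:
        A=np.c_[q[:,:2]-q[:,:2].mean(0),np.ones(len(q))];s=np.linalg.lstsq(A,q[:,2],rcond=None)[0]
        (cc,rr)=cv2.minEnclosingCircle((q[:,:2]*1000).astype(np.float32))
        print(n,'follower',len(q),'mean',q.mean(0),'circ',np.round(cc,1),round(rr,1),'slope',s[:2])
E
python3 see.py
```

```text
time_s: 14.02
position: [0.4875, -0.0518, 0.0668]
tool_rot: [[-0.132, 0.985, 0.111], [0.755, 0.173, -0.633], [-0.643, 0.0, -0.766]]
ft_force: [0.6, -0.8, -4.6]
grip_width: 0.0651
gripper_force: 45.6
tcp [ 0.4877 -0.051   0.0667] expected axis [ 0.4852 -0.0371  0.0836]
[(0.75, array([ 0.359, -0.202,  0.051])), (0.61, array([ 0.484, -0.037,  0.084]))]
[(0.88, array([ 0.358, -0.2  ,  0.045])), (0.62, array([0.387, 0.2  , 0.05 ])), (0.61, array([ 0.482, -0.04 ,  0.085]))]
top follower 145 mean [ 0.4866 -0.0398  0.1203] circ [486.  -40.2] 24.4 slope [ 0.0043 -0.0085]
```

```bash
python3 - <<'E'
from plan import *
R=rot(105,-40); d=np.array([.003,-.0111,0])
path([(seat+d-.07*px+[0,0,.033],R,6),(seat+d+[0,0,.030],R,8),(seat+d+[0,0,.0188],R,5)])
E
```

```text
[[[-0.17,0.11,0.2],[-0.11,0.0,-0.13]],[[-0.18,0.1,0.2],[-0.11,0.0,-0.13]],[[-0.18,0.1,0.2],[-0.1,0.0,-0.13]],[[-0.18,0.1,0.2],[-0.11,0.0,-0.13]],[[-0.18,0.09,0.2],[-0.1,0.0,-0.12]],[[-0.17,0.1,0.21],[-0.11,0.0,-0.13]],[[-0.16,0.06,0.14],[0.0,0.0,0.0]],[[-0.15,0.06,0.14],[0.0,0.0,0.0]]]
[[[-0.16,0.06,0.14],[0.0,0.0,0.0]],[[-0.15,0.06,0.14],[0.0,0.0,0.0]],[[-0.16,0.06,0.14],[0.0,0.0,0.0]],[[-0.15,0.06,0.14],[0.0,0.0,0.0]],[[-0.16,0.07,0.15],[0.0,0.0,0.0]],[[-0.15,0.06,0.14],[0.0,0.0,0.0]],[[0.04,0.0,0.04],[0.0,0.0,0.0]],[[0.03,0.0,0.04],[0.0,0.0,0.0]]]
[[[0.04,0.0,0.05],[0.0,0.0,0.0]],[[0.03,0.0,0.04],[0.0,0.0,0.0]],[[0.04,0.0,0.05],[0.0,0.0,0.0]]]
end [ 0.5609 -0.1676  0.0427] [[-0.198, 0.966, 0.167], [0.74, 0.259, -0.621], [-0.643, 0.0, -0.766]]
```

```bash
python3 -m pendant '[[[-0.17,0.11,0.2],[-0.11,0,-0.13]],[[-0.18,0.1,0.2],[-0.11,0,-0.13]],[[-0.18,0.1,0.2],[-0.1,0,-0.13]],[[-0.18,0.1,0.2],[-0.11,0,-0.13]],[[-0.18,0.09,0.2],[-0.1,0,-0.12]],[[-0.17,0.1,0.21],[-0.11,0,-0.13]],[[-0.16,0.06,0.14],[0,0,0]],[[-0.15,0.06,0.14],[0,0,0]]]' | sed -n 2,4p
python3 -m pendant '[[[-0.16,0.06,0.14],[0,0,0]],[[-0.15,0.06,0.14],[0,0,0]],[[-0.16,0.06,0.14],[0,0,0]],[[-0.15,0.06,0.14],[0,0,0]],[[-0.16,0.07,0.15],[0,0,0]],[[-0.15,0.06,0.14],[0,0,0]],[[0,0,0],[0,0,0]]]'
python3 see.py; python3 - <<'E'
import cv2;from h import *
a=snap('side','s3.png');cv2.imwrite('pics/c4.png',cv2.resize(a['img'][120:300,250:470],(660,540)))
E
```

```text
position: [0.5337, -0.1235, 0.0562]
tool_rot: [[-0.198, 0.966, 0.166], [0.74, 0.259, -0.621], [-0.643, 0.0, -0.766]]
ft_force: [0.7, 0.5, -4.0]
time_s: 16.1
position: [0.561, -0.1684, 0.0541]
tool_rot: [[-0.198, 0.966, 0.166], [0.74, 0.258, -0.621], [-0.643, 0.0, -0.766]]
ft_force: [-0.1, 1.0, -5.0]
grip_width: 0.0648
gripper_force: 45.7
tcp [ 0.5606 -0.1678  0.054 ] expected axis [ 0.557  -0.1541  0.0709]
[(0.8, array([ 0.558, -0.155,  0.07 ])), (0.53, array([ 0.359, -0.199,  0.051]))]
[(0.65, array([0.383, 0.354, 0.01 ])), (0.64, array([0.391, 0.2  , 0.05 ])), (0.58, array([ 0.356, -0.203,  0.05 ]))]
```

View pics/c4.png

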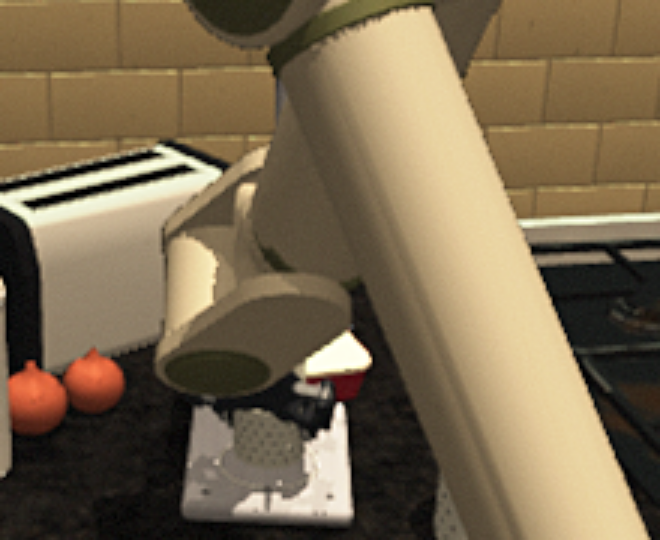

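The mould hangs over the ring at crop (268,440), upright, with nothing touched. I'll lower and release it.

```bash
python3 -m pendant '[[[0.05,0,0.06],[0,0,0]],[[0.05,0,0.06],[0,0,0]],[[0.05,0,0.06],[0,0,0]],[[0.03,0,0.04],[0,0,0]],[[0,0,0],[0,0,0]]]'; python3 -m pendant '[[[0.01,0,0.012],[0,0,0]],[[0.01,0,0.012],[0,0,0]],[[0,0,0],[0,0,0]]]'
```

```text
time_s: 16.98
position: [0.5608, -0.1679, 0.0425]
tool_rot: [[-0.198, 0.966, 0.166], [0.74, 0.259, -0.621], [-0.642, -0.0, -0.766]]
ft_force: [0.1, -0.0, -4.8]
grip_width: 0.0647
gripper_force: 45.7
time_s: 17.35
position: [0.5609, -0.168, 0.0421]
tool_rot: [[-0.198, 0.966, 0.167], [0.74, 0.259, -0.621], [-0.643, 0.0, -0.766]]
ft_force: [-2.8, 2.9, 2.7]
grip_width: 0.0647
gripper_force: 46.4
```

```bash
python3 -m pendant '[[[0,0,0],[0,0,0]],[[0,0,0],[0,0,0]],[[0,0,0],[0,0,0]],[[0,0,0],[0,0,0]],[[0,0,0],[0,0,0]]]' 1; python3 -m pendant '[[[0.15,0,-0.13],[0,0,0]],[[0.38,0,-0.32],[0,0,0]],[[0.38,0,-0.32],[0,0,0]],[[0.46,0,-0.38],[0,0,0]],[[0.46,0,-0.38],[0,0,0]],[[0.46,0,-0.38],[0,0,0]],[[0.46,0,-0.38],[0,0,0]],[[0,0,0],[0,0,0]]]'
python3 - <<'E'
from h import *
a=snap('side','s4.png');b=get_image('top')
for n in('side','top'):
  for q in('mould_center','press_seat','plate_under','grip_center','crank_axle'): print(n,q,[(round(r['conf'],2),np.round(r['point'],3)) for r in landmark_of(n,q)][:3])
cv2.imwrite('pics/c5.png',cv2.resize(a['img'][120:300,250:470],(660,540)))
print(observe()['q'])
E
```

```text
time_s: 17.98
position: [0.5608, -0.168, 0.0415]
tool_rot: [[-0.198, 0.966, 0.166], [0.74, 0.259, -0.621], [-0.643, 0.0, -0.766]]
ft_force: [-0.7, -0.1, 0.2]
grip_width: 0.0855
gripper_force: 0.0
time_s: 18.98
position: [0.5233, -0.0275, 0.041]
tool_rot: [[-0.201, 0.965, 0.168], [0.739, 0.262, -0.62], [-0.643, -0.0, -0.766]]
ft_force: [-0.4, -0.4, -0.8]
grip_width: 0.0854
gripper_force: 0.0
side mould_center [(0.76, array([ 0.359, -0.201,  0.049])), (0.53, array([ 0.557, -0.156,  0.059]))]
side press_seat [(0.88, array([ 0.555, -0.163,  0.022]))]
side plate_under []
side grip_center []
side crank_axle []
top mould_center [(0.58, array([ 0.357, -0.2  ,  0.044])), (0.42, array([ 0.557, -0.156,  0.057])), (0.41, array([0.389, 0.198, 0.049]))]
top press_seat [(0.84, array([ 0.56 , -0.156,  0.024]))]
top plate_under []
top grip_center [(0.49, array([ 0.524, -0.26 ,  0.222]))]
top crank_axle [(0.46, array([ 0.503, -0.22 ,  0.247]))]
[  1.47840322  36.19887961 100.26319171 -56.15673916  48.79132279
  27.09649024]
```

View pics/c5.png

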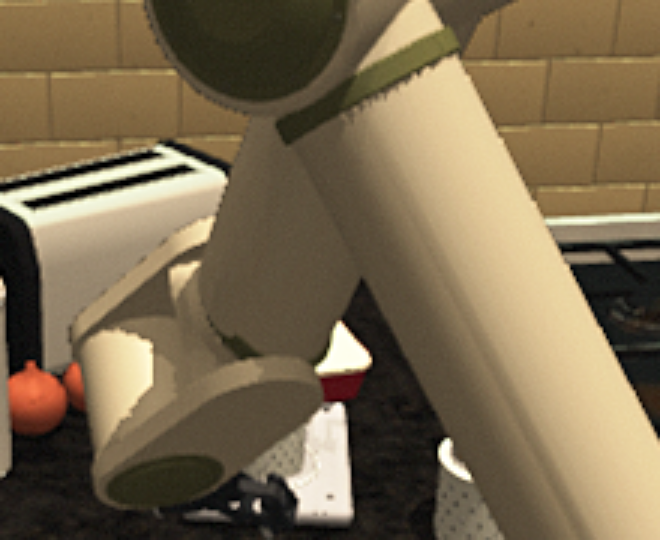

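Mould stands at (0.557, -0.156, 0.058), as wanted. Next is the route to the crank grip.

```bash
cat > crank.py <<'E'
from plan import *
ax=np.array([.5029,-.2195,.247]); py=np.array([.853,.522,0]); RC=rot(31.5,40); tz=RC[:,2]
def gt(deg,back=0,out=.006,dep=.017,r=.055):
    a=np.radians(deg); return ax+r*(np.sin(a)*px+np.cos(a)*np.array([0,0,1]))-out*py+(dep-back)*tz
E
python3 - <<'E'
from crank import *
print(gt(118).round(4),gt(118,.1).round(4))
path([([.40,-.03,.26],rot(85,-15),7),([.33,-.16,.34],rot(55,5),7),(gt(118,.1),RC,9)])
q=np.array([1.5,36,100,-56,49,27.])
for p,R in(([.40,-.03,.26],rot(85,-15)),([.33,-.16,.34],rot(55,5)),(gt(118,.1),RC),(gt(118),RC)):
    r=ik(np.array(p),R,q); print(r[0],r[1].round(),r[2]); q=r[1]
E
```

```text
[ 0.5324 -0.2583  0.2082] [ 0.4776 -0.2919  0.2848]
[[[-0.42,-0.43,-0.67],[0.27,0.71,0.51]],[[-0.39,-0.42,-0.69],[0.26,0.71,0.51]],[[-0.37,-0.42,-0.7],[0.27,0.71,0.51]],[[-0.34,-0.43,-0.71],[0.26,0.7,0.51]],[[-0.32,-0.43,-0.73],[0.27,0.71,0.51]],[[-0.29,-0.43,-0.73],[0.26,0.7,0.51]],[[-0.27,-0.43,-0.74],[0.27,0.71,0.51]],[[-0.54,-0.21,-0.15],[0.07,0.56,0.86]]]
[[[-0.55,-0.17,-0.18],[0.08,0.56,0.86]],[[-0.55,-0.13,-0.2],[0.07,0.56,0.86]],[[-0.55,-0.09,-0.23],[0.08,0.56,0.86]],[[-0.54,-0.05,-0.25],[0.07,0.55,0.86]],[[-0.53,-0.01,-0.28],[0.08,0.56,0.85]],[[-0.51,0.02,-0.31],[0.07,0.55,0.86]],[[-0.08,0.55,0.15],[-0.2,0.77,0.49]],[[-0.06,0.55,0.15],[-0.2,0.77,0.49]]]
[[[-0.05,0.55,0.16],[-0.2,0.77,0.49]],[[-0.04,0.54,0.16],[-0.2,0.77,0.49]],[[-0.03,0.54,0.17],[-0.21,0.77,0.49]],[[-0.02,0.54,0.18],[-0.2,0.76,0.49]],[[0.0,0.54,0.19],[-0.21,0.77,0.49]],[[0.0,0.54,0.2],[-0.2,0.76,0.49]],[[0.02,0.53,0.21],[-0.21,0.77,0.49]]]
end [ 0.4777 -0.2919  0.2849] [[0.653, 0.522, 0.548], [0.4, -0.853, 0.336], [0.643, 0.0, -0.766]]
1.2452359367198795e-05 [-12.   6.  92. -15.  80.  -4.] 49.70701795445399
1.0239334457096128e-05 [-48.  -2.  86.   5.  96. -13.] 49.19632002589233
1.0657935458513457e-05 [-62.  18.  82.  40.  85.  -9.] 60.37152267843315
1.0657936615254826e-05 [-54.  24.  87.  42.  72. -10.] 55.53464615284197
```

```bash
python3 -m pendant '[[[-0.42,-0.43,-0.67],[0.27,0.71,0.51]],[[-0.39,-0.42,-0.69],[0.26,0.71,0.51]],[[-0.37,-0.42,-0.7],[0.27,0.71,0.51]],[[-0.34,-0.43,-0.71],[0.26,0.7,0.51]],[[-0.32,-0.43,-0.73],[0.27,0.71,0.51]],[[-0.29,-0.43,-0.73],[0.26,0.7,0.51]],[[-0.27,-0.43,-0.74],[0.27,0.71,0.51]],[[-0.54,-0.21,-0.15],[0.07,0.56,0.86]]]' | sed -n 2,4p
python3 -m pendant '[[[-0.55,-0.17,-0.18],[0.08,0.56,0.86]],[[-0.55,-0.13,-0.2],[0.07,0.56,0.86]],[[-0.55,-0.09,-0.23],[0.08,0.56,0.86]],[[-0.54,-0.05,-0.25],[0.07,0.55,0.86]],[[-0.53,-0.01,-0.28],[0.08,0.56,0.85]],[[-0.51,0.02,-0.31],[0.07,0.55,0.86]],[[-0.08,0.55,0.15],[-0.2,0.77,0.49]],[[-0.06,0.55,0.15],[-0.2,0.77,0.49]]]'| sed -n 2,4p
python3 -m pendant '[[[-0.05,0.55,0.16],[-0.2,0.77,0.49]],[[-0.04,0.54,0.16],[-0.2,0.77,0.49]],[[-0.03,0.54,0.17],[-0.21,0.77,0.49]],[[-0.02,0.54,0.18],[-0.2,0.76,0.49]],[[0,0.54,0.19],[-0.21,0.77,0.49]],[[0,0.54,0.2],[-0.2,0.76,0.49]],[[0.02,0.53,0.21],[-0.21,0.77,0.49]],[[0,0,0],[0,0,0]]]'| sed -n 1,4p
python3 - <<'E'
from h import *
from crank import *
a=snap('side','s5.png');b=snap('top','t5.png')
for n in('side','top'):
  for q in('mould_center','press_seat','plate_under','grip_center','crank_axle'): print(n,q,[(round(r['conf'],2),np.round(r['point'],3)) for r in landmark_of(n,q)][:3])
cv2.imwrite('pics/c6.png',cv2.hconcat([cv2.resize(a['img'][120:300,270:420],(450,540)),cv2.resize(b['img'][190:298,330:400],(350,540))]))
path([(gt(118),RC,7)])
E
```

```text
position: [0.3898, -0.0484, 0.2732]
tool_rot: [[0.161, 0.987, -0.019], [0.965, -0.161, -0.209], [-0.209, 0.015, -0.978]]
ft_force: [1.2, -0.6, -0.3]
position: [0.3632, -0.1899, 0.3279]
tool_rot: [[0.626, 0.763, 0.16], [0.747, -0.646, 0.156], [0.222, 0.022, -0.975]]
ft_force: [-0.2, 0.0, 0.3]
time_s: 22.58
position: [0.4775, -0.2922, 0.2836]
tool_rot: [[0.654, 0.522, 0.547], [0.399, -0.853, 0.337], [0.643, -0.003, -0.766]]
ft_force: [-1.1, -0.3, -0.2]
side mould_center [(0.84, array([ 0.362, -0.199,  0.048])), (0.72, array([ 0.554, -0.154,  0.061]))]
side press_seat [(0.78, array([ 0.557, -0.156,  0.022]))]
side plate_under [(0.79, array([ 0.56 , -0.156,  0.165]))]
side grip_center [(0.68, array([ 0.529, -0.26 ,  0.221]))]
side crank_axle [(0.51, array([ 0.504, -0.216,  0.249])), (0.44, array([ 0.557, -0.161,  0.022]))]
top mould_center [(0.95, array([ 0.356, -0.2  ,  0.047])), (0.63, array([ 0.558, -0.156,  0.057])), (0.6, array([0.388, 0.204, 0.051]))]
top press_seat [(0.59, array([ 0.558, -0.154,  0.023]))]
top plate_under [(0.32, array([ 0.577, -0.195,  0.211]))]
top grip_center [(0.63, array([ 0.525, -0.26 ,  0.218]))]
top crank_axle [(0.65, array([ 0.502, -0.222,  0.247]))]
[[[0.0,0.0,0.36],[0.0,0.0,0.0]],[[0.0,0.0,0.36],[0.0,0.0,0.0]],[[0.0,0.0,0.36],[0.0,0.0,0.0]],[[0.0,0.0,0.36],[0.0,0.0,0.0]],[[0.0,0.0,0.35],[0.0,0.0,0.0]],[[0.0,0.0,0.36],[0.0,0.0,0.0]],[[-0.01,0.0,0.35],[0.0,0.0,0.0]]]
end [ 0.5324 -0.2582  0.2081] [[0.653, 0.523, 0.548], [0.4, -0.853, 0.336], [0.643, 0.0, -0.766]]
```

View pics/c6.png

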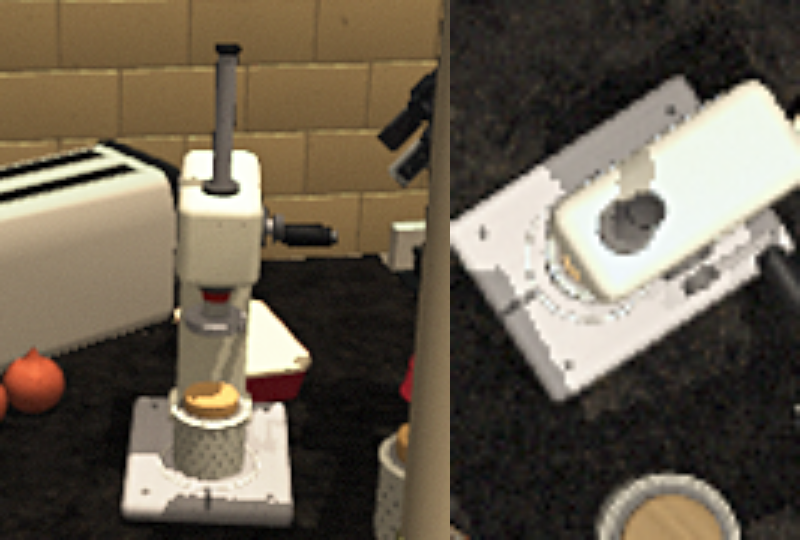

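The mould stands centred: in the crop it spans columns 173–248, and the ring spans 163–258. The crank grip is at crop (310,235). Now I'll take hold of the grip.

```bash
python3 -m pendant '[[[0,0,0.36],[0,0,0]],[[0,0,0.36],[0,0,0]],[[0,0,0.36],[0,0,0]],[[0,0,0.36],[0,0,0]],[[0,0,0.35],[0,0,0]],[[0,0,0.36],[0,0,0]],[[0,0,0.35],[0,0,0]],[[0,0,0],[0,0,0]]]' | sed -n 1,4p
python3 -m pendant '[[[0,0,0],[0,0,0]],[[0,0,0],[0,0,0]],[[0,0,0],[0,0,0]],[[0,0,0],[0,0,0]],[[0,0,0],[0,0,0]],[[0,0,0],[0,0,0]]]' 0 30
python3 - <<'E'
from crank import *
from h import landmark_of
from rig import get_image
a=get_image('side');print(landmark_of('side','grip_center')[:1])
o=observe();d=o['position']-gt(118);print('err press x,y,z',d@px,d@py,d[2])
for N,st in((17,21.2),): path([(gt(118+st*(k+1)),RC,1) for k in range(N)],p=gt(118),R=RC)
E
```

```text
time_s: 24.18
position: [0.5329, -0.2575, 0.2075]
tool_rot: [[0.653, 0.523, 0.547], [0.4, -0.852, 0.337], [0.643, -0.001, -0.766]]
ft_force: [0.2, -1.0, -0.5]
time_s: 24.92
position: [0.5326, -0.2585, 0.2084]
tool_rot: [[0.653, 0.522, 0.549], [0.4, -0.853, 0.335], [0.643, 0.001, -0.766]]
ft_force: [-1.1, -1.6, 0.8]
grip_width: 0.0206
gripper_force: 31.5
[{'point': [0.5256, -0.2597, 0.219], 'conf': 0.61}]Traceback (most recent call last):
  File "<stdin>", line 5, in <module>
NameError: name 'observe' is not defined
```

```bash
python3 - <<'E'
from crank import *
path([(gt(118+20*(k+1)),RC,1) for k in range(18)],p=gt(118),R=RC)
E
```

```text
[[[-0.24,-0.29,0.29],[0.0,0.0,0.0]],[[-0.16,-0.41,0.19],[0.0,0.0,0.0]],[[-0.07,-0.47,0.08],[0.0,0.0,0.0]],[[0.05,-0.47,-0.05],[0.0,0.0,0.0]],[[0.14,-0.42,-0.17],[0.0,0.0,0.0]],[[0.23,-0.32,-0.28],[0.0,0.0,0.0]],[[0.28,-0.18,-0.33],[0.0,0.0,0.0]],[[0.31,-0.02,-0.37],[0.0,0.0,0.0]]]
[[[0.29,0.15,-0.35],[0.0,0.0,0.0]],[[0.24,0.3,-0.29],[0.0,0.0,0.0]],[[0.17,0.4,-0.19],[0.0,0.0,0.0]],[[0.06,0.47,-0.08],[0.0,0.0,0.0]],[[-0.04,0.47,0.05],[0.0,0.0,0.0]],[[-0.15,0.42,0.18],[0.0,0.0,0.0]],[[-0.23,0.32,0.27],[0.0,0.0,0.0]],[[-0.28,0.18,0.34],[0.0,0.0,0.0]]]
[[[-0.31,0.02,0.36],[0.0,0.0,0.0]],[[-0.29,-0.15,0.35],[0.0,0.0,0.0]]]
end [ 0.5324 -0.2583  0.2082] [[0.653, 0.522, 0.548], [0.4, -0.853, 0.336], [0.643, 0.0, -0.766]]
```

```bash
python3 -m pendant '[[[-0.24,-0.29,0.29],[0,0,0]],[[-0.16,-0.41,0.19],[0,0,0]],[[-0.07,-0.47,0.08],[0,0,0]],[[0.05,-0.47,-0.05],[0,0,0]]]'
cat > st.py <<'E'
from rig import observe
from crank import *
import sys; t=float(sys.argv[1]); o=observe(); R=np.array(o['tool_rot'])
c=o['position']-gt(0)+.055*np.array([0,0,1]); x,z=c@px,c[2]
print('t %.2f r %.4f ang %.1f (cmd %.1f) dy %.4f'%(o['time_s'],np.hypot(x,z),np.degrees(np.arctan2(x,z))%360,t%360,c@py),'F px,py,z',np.round([o['ft_force']@px,o['ft_force']@py,o['ft_force'][2]],1),'w %.4f g %.1f'%(o['grip_width'],o['gripper_force']))
E
python3 st.py 198
```

```text
time_s: 25.52
position: [0.4985, -0.2022, 0.182]
tool_rot: [[0.653, 0.521, 0.549], [0.4, -0.853, 0.335], [0.643, 0.001, -0.766]]
ft_force: [-0.2, -7.4, 7.5]
grip_width: 0.0203
gripper_force: 32.2
t 25.52 r 0.0548 ang 198.2 (cmd 198.0) dy 0.0003 F px,py,z [ 6.2 -4.   7.5] w 0.0203 g 32.2
```

Turning works with small forces. Continue this turn.

```bash
python3 -m pendant '[[[0.14,-0.42,-0.17],[0,0,0]],[[0.23,-0.32,-0.28],[0,0,0]],[[0.28,-0.18,-0.33],[0,0,0]],[[0.31,-0.02,-0.37],[0,0,0]]]' >/dev/null; python3 st.py 278
python3 -m pendant '[[[0.29,0.15,-0.35],[0,0,0]],[[0.24,0.3,-0.29],[0,0,0]],[[0.17,0.4,-0.19],[0,0,0]],[[0.06,0.47,-0.08],[0,0,0]],[[-0.04,0.47,0.05],[0,0,0]],[[-0.15,0.42,0.18],[0,0,0]],[[-0.23,0.32,0.27],[0,0,0]],[[-0.28,0.18,0.34],[0,0,0]]]'>/dev/null; python3 st.py 78
python3 -m pendant '[[[-0.31,0.02,0.36],[0,0,0]],[[-0.29,-0.15,0.35],[0,0,0]]]'>/dev/null; python3 st.py 118
python3 - <<'E'
from h import *
a=snap('side','s6.png')
for q in('mould_center','plate_under','grip_center'): print(q,[(round(r['conf'],2),np.round(r['point'],3)) for r in landmark_of('side',q)][:3])
E
```

```text
t 26.02 r 0.0551 ang 279.0 (cmd 278.0) dy 0.0001 F px,py,z [12.3  1.2 -4. ] w 0.0204 g 31.0
t 27.02 r 0.0557 ang 78.5 (cmd 78.0) dy 0.0002 F px,py,z [-2.3 -3.7  1.4] w 0.0205 g 31.8
t 27.27 r 0.0553 ang 119.2 (cmd 118.0) dy 0.0002 F px,py,z [-4.9 -3.2  5. ] w 0.0203 g 32.1
mould_center [(0.76, array([ 0.554, -0.158,  0.059])), (0.61, array([ 0.358, -0.202,  0.051])), (0.42, array([0.383, 0.352, 0.008]))]
plate_under [(0.46, array([ 0.558, -0.157,  0.134]))]
grip_center [(0.46, array([ 0.527, -0.261,  0.221]))]
```

```bash
python3 -m pendant '[[[-0.24,-0.29,0.29],[0,0,0]],[[-0.16,-0.41,0.19],[0,0,0]],[[-0.07,-0.47,0.08],[0,0,0]],[[0.05,-0.47,-0.05],[0,0,0]],[[0.14,-0.42,-0.17],[0,0,0]],[[0.23,-0.32,-0.28],[0,0,0]],[[0.28,-0.18,-0.33],[0,0,0]],[[0.31,-0.02,-0.37],[0,0,0]]]'>/dev/null; python3 st.py 278
python3 -m pendant '[[[0.29,0.15,-0.35],[0,0,0]],[[0.24,0.3,-0.29],[0,0,0]],[[0.17,0.4,-0.19],[0,0,0]],[[0.06,0.47,-0.08],[0,0,0]],[[-0.04,0.47,0.05],[0,0,0]],[[-0.15,0.42,0.18],[0,0,0]],[[-0.23,0.32,0.27],[0,0,0]],[[-0.28,0.18,0.34],[0,0,0]]]'>/dev/null; python3 st.py 78
python3 -m pendant '[[[-0.31,0.02,0.36],[0,0,0]],[[-0.29,-0.15,0.35],[0,0,0]],[[0,0,0],[0,0,0]],[[0,0,0],[0,0,0]]]'>/dev/null; python3 st.py 118
python3 - <<'E'
from h import *
a=snap('side','s7.png')
for i in range(3):
  for q in('mould_center','plate_under'): print(q,[(round(r['conf'],2),np.round(r['point'],4)) for r in landmark_of('side',q)][:2])
  get_image('side')
# depth/colour column profile down the press axis from side camera: nearest points to axis
cv2.imwrite('pics/c7.png',cv2.resize(a['img'][170:280,300:390],(490,599),interpolation=cv2.INTER_CUBIC))
E
```

```text
t 28.48 r 0.0551 ang 279.6 (cmd 278.0) dy 0.0001 F px,py,z [11.5 -0.3 -5. ] w 0.0202 g 31.4
t 29.48 r 0.0558 ang 77.7 (cmd 78.0) dy 0.0003 F px,py,z [-4.2 -6.   0.2] w 0.0209 g 32.2
t 29.98 r 0.0551 ang 117.5 (cmd 118.0) dy 0.0001 F px,py,z [ 1.3 -4.7 -2.8] w 0.0204 g 31.8
mould_center [(0.82, array([ 0.557 , -0.1551,  0.0603])), (0.56, array([ 0.361 , -0.2006,  0.0499]))]
plate_under [(0.46, array([ 0.5568, -0.1567,  0.1078]))]
mould_center [(0.95, array([ 0.5577, -0.1597,  0.0593])), (0.81, array([ 0.3603, -0.1995,  0.0494]))]
plate_under [(0.65, array([ 0.5579, -0.1565,  0.1058])), (0.52, array([ 0.585 , -0.1972,  0.2129]))]
mould_center [(0.67, array([ 0.5575, -0.1554,  0.0583])), (0.67, array([ 0.3603, -0.2009,  0.0523]))]
plate_under [(0.7, array([ 0.5598, -0.1547,  0.1085])), (0.46, array([0.3852, 0.3458, 0.0088]))]
```

View pics/c7.png

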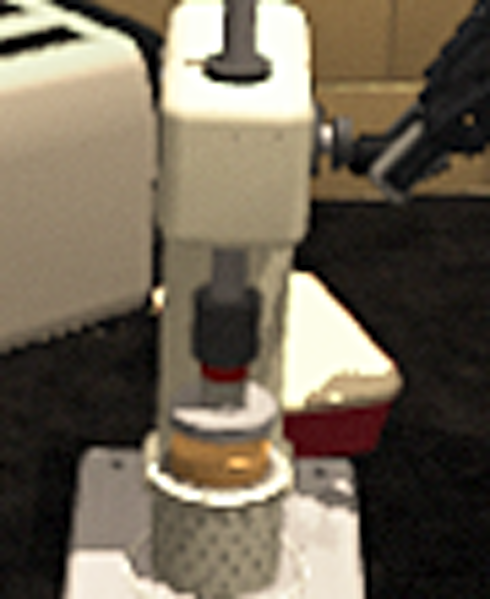

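The plate underside sits about 11 mm above the follower (plate at crop (225,415), band at (225,370)). I'll wind another 180° and measure again.

```bash
cat > red.py <<'E'
from h import *
a=get_image('side'); g=a['img'][180:260,325:360].astype(int)
m=(g[...,2]>70)&(g[...,2]>2*g[...,1])&(g[...,2]>2*g[...,0]); r=np.nonzero(m)
print('red px',m.sum(),'rows',(r[0].min()+180,r[0].max()+180) if m.sum() else '',m.sum(1)[m.sum(1)>0])
for q in('plate_under','mould_center'): print(q,[(round(r['conf'],2),np.round(r['point'],4)) for r in landmark_of('side',q)][:2])
E
python3 red.py
python3 -m pendant '[[[-0.24,-0.29,0.29],[0,0,0]],[[-0.16,-0.41,0.19],[0,0,0]],[[-0.07,-0.47,0.08],[0,0,0]],[[0.05,-0.47,-0.05],[0,0,0]],[[0.14,-0.42,-0.17],[0,0,0]],[[0.23,-0.32,-0.28],[0,0,0]]]'>/dev/null; python3 st.py 238; python3 red.py
python3 -m pendant '[[[0.28,-0.18,-0.33],[0,0,0]],[[0.31,-0.02,-0.37],[0,0,0]],[[0.29,0.15,-0.35],[0,0,0]],[[0,0,0],[0,0,0]]]'>/dev/null; python3 st.py 298; python3 red.py
```

```text
red px 65 rows (np.int64(238), np.int64(253)) [8 6 8 7 8 7 7 5 5 4]
plate_under [(0.54, array([ 0.557 , -0.1579,  0.1081]))]
mould_center [(0.73, array([ 0.5595, -0.1556,  0.0559])), (0.64, array([ 0.3604, -0.2018,  0.0507]))]
t 31.38 r 0.0546 ang 239.2 (cmd 238.0) dy 0.0002 F px,py,z [ 6.4 -4.1  1. ] w 0.0202 g 32.2
red px 56 rows (np.int64(241), np.int64(253)) [4 8 5 7 8 6 7 5 2 4]
plate_under [(0.62, array([ 0.558 , -0.1576,  0.0998]))]
mould_center [(0.91, array([ 0.5585, -0.1556,  0.0626])), (0.79, array([ 0.3572, -0.1995,  0.0486]))]
t 32.02 r 0.0550 ang 300.7 (cmd 298.0) dy 0.0002 F px,py,z [ 3.5 -5.3 -0.8] w 0.0205 g 32.2
red px 49 rows (np.int64(243), np.int64(253)) [6 6 7 7 6 6 5 2 4]
plate_under [(0.59, array([ 0.5601, -0.1562,  0.0972]))]
mould_center [(0.79, array([ 0.3605, -0.2012,  0.0513])), (0.6, array([ 0.5568, -0.1538,  0.0601]))]
```

```bash
sed -i 's/325:360/334:349/' red.py; python3 red.py | head -1
python3 -m pendant '[[[0.24,0.3,-0.29],[0,0,0]],[[0.17,0.4,-0.19],[0,0,0]],[[0,0,0],[0,0,0]]]'>/dev/null; python3 st.py 338; python3 red.py|head -2
python3 -m pendant '[[[0.06,0.47,-0.08],[0,0,0]],[[-0.04,0.47,0.05],[0,0,0]],[[0,0,0],[0,0,0]]]'>/dev/null; python3 st.py 18; python3 red.py
```

```text
red px 6 rows (np.int64(243), np.int64(243)) [6]
t 32.70 r 0.0556 ang 339.1 (cmd 338.0) dy 0.0003 F px,py,z [ 2.2 -6.2 -0.2] w 0.0203 g 32.3
red px 0 rows  []
plate_under [(0.55, array([ 0.5577, -0.1564,  0.0942]))]
t 33.23 r 0.0558 ang 18.3 (cmd 18.0) dy 0.0002 F px,py,z [ 1.1 -4.5 -0.9] w 0.0203 g 32.2
red px 0 rows  []
plate_under [(0.5, array([ 0.5559, -0.1574,  0.0915]))]
mould_center [(0.71, array([ 0.5532, -0.1541,  0.0576]))]
```

```bash
python3 - <<'E'
from h import *
d=get_image('side');N=d['img'];cv2.imwrite('pics/s8.png',N)
for i in range(3): N=N.astype(float)+get_image('side')['img']
N=(N/4).astype(np.uint8)
A=cv2.imread('pics/s7.png');B=cv2.imread('pics/s6.png');C=cv2.imread('pics/s5.png')
K=np.array(d['camera_matrix']);Rm=np.array(d['rotation'])
def proj(p): c=K@(Rm.T@(np.array(p)-d['eye']));return c[:2]/c[2]
for z in(.163,.135,.107,.096): print(z,proj([.558,-.1565,z]).round(2))
up=lambda I:cv2.resize(I,None,fx=10,fy=10,interpolation=cv2.INTER_CUBIC)
# plate template: box about plate in s7
u,v=proj([.558,-.1565,.112]); x0,x1,y0,y1=[int(round(t)) for t in(u-12,u+12,v-5,v+4)]
def track(I,zg,name):
    du=proj([.558,-.1565,zg])-proj([.558,-.1565,.107])
    t=up(A)[y0*10:y1*10,x0*10:x1*10]; U=up(I)
    cx,cy=int(x0*10+du[0]*10),int(y0*10+du[1]*10)
    s=U[cy-40:cy+40+(y1-y0)*10,cx-20:cx+20+(x1-x0)*10]
    r=cv2.matchTemplate(s,t,cv2.TM_CCOEFF_NORMED);_,mx,_,l=cv2.minMaxLoc(r)
    print(name,'score',round(mx,3),'row shift px',(l[1]-40)/10+du[1],'col',(l[0]-20)/10+du[0])
track(C,.163,'s5');track(B,.135,'s6');track(N,.096,'now')
I=lambda M:cv2.resize(M[195:275,315:368],(396,598),interpolation=cv2.INTER_CUBIC)
cv2.imwrite('pics/c8.png',np.hstack([I(A),I(N)]))
E
```

```text
0.163 [341.02 227.64]
0.135 [340.56 237.2 ]
0.107 [340.12 246.58]
0.096 [339.95 250.22]
s5 score 0.406 row shift px -18.5470855276374 col 1.998525812669675
s6 score 0.817 row shift px -8.981706892682984 col 0.5449077826603229
now score 0.898 row shift px 3.9365686649220377 col -0.17245664565200514
```

View pics/c8.png

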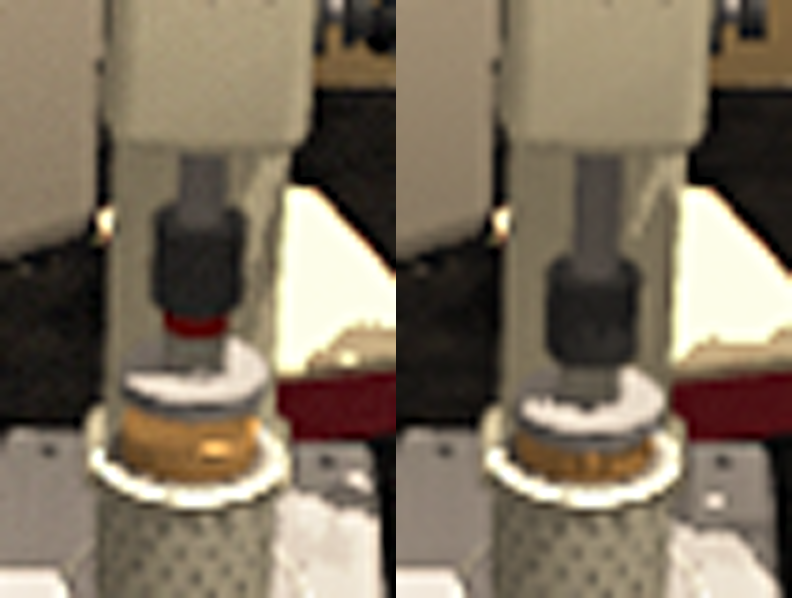

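The band is hidden in the side view. Tracking says the plate came down about 12 mm while the sleeve came down 20 mm, so the stem is about 8.5 mm in. Another 55° or so gives about 12.7 mm.

```bash
python3 -m pendant '[[[-0.15,0.42,0.18],[0,0,0]],[[-0.23,0.32,0.27],[0,0,0]],[[-0.2,0.16,0.24],[0,0,0]],[[0,0,0],[0,0,0]],[[0,0,0],[0,0,0]],[[0,0,0],[0,0,0]]]'>/dev/null; python3 st.py 73
python3 -m pendant '[[[0,0,0],[0,0,0]],[[0,0,0],[0,0,0]],[[0,0,0],[0,0,0]],[[0,0,0],[0,0,0]]]' 1 | tail -2
python3 -m pendant '[[[0,0,-0.2],[0,0,0]],[[0,0,-0.4],[0,0,0]],[[0,0,-0.5],[0,0,0]],[[0,0,-0.5],[0,0,0]],[[0,0,-0.5],[0,0,0]],[[0,0,-0.5],[0,0,0]],[[0,0,-0.5],[0,0,0]],[[0,0,0],[0,0,0]]]'
python3 - <<'E'
from h import *
a=snap('side','s9.png');b=get_image('top')
for n in('side','top'):
  for q in('grip_center','mould_center','plate_under','cup_center','salt_center','spoon_center','tub_center','glass_center'): print(n,q,[(round(r['conf'],2),np.round(r['point'],4)) for r in landmark_of(n,q)][:2])
A=cv2.imread('pics/s7.png')
I=lambda M:cv2.resize(M[195:275,315:368],(396,598),interpolation=cv2.INTER_CUBIC)
cv2.imwrite('pics/c9.png',np.hstack([I(cv2.imread('pics/s8.png')),I(a['img'])]))
E
```

```text
t 34.33 r 0.0557 ang 71.9 (cmd 73.0) dy 0.0002 F px,py,z [ 1.6 -5.6 -0.2] w 0.0204 g 32.1
grip_width: 0.0853
gripper_force: 0.0
time_s: 35.83
position: [0.4663, -0.3045, 0.3471]
tool_rot: [[0.653, 0.521, 0.55], [0.401, -0.854, 0.333], [0.643, 0.003, -0.766]]
ft_force: [0.7, 0.0, 0.2]
grip_width: 0.0855
gripper_force: 0.0
side grip_center [(0.65, array([ 0.53  , -0.2668,  0.2628])), (0.37, array([ 0.6544, -0.3787,  0.0217]))]
side mould_center [(0.95, array([ 0.5576, -0.152 ,  0.0595])), (0.86, array([ 0.3612, -0.1991,  0.0495]))]
side plate_under [(0.43, array([ 0.5599, -0.1561,  0.0955]))]
side cup_center [(0.41, array([ 0.4649, -0.4556,  0.0302]))]
side salt_center [(0.56, array([0.7053, 0.0886, 0.0425])), (0.31, array([ 0.5591, -0.1585,  0.0964]))]
side spoon_center [(0.66, array([0.3853, 0.3482, 0.0092]))]
side tub_center [(0.93, array([ 0.6545, -0.3786,  0.0243]))]
side glass_center [(0.61, array([0.6463, 0.2315, 0.0454]))]
top grip_center [(0.64, array([ 0.5256, -0.2646,  0.2633]))]
top mould_center [(0.87, array([ 0.3566, -0.1988,  0.0476])), (0.62, array([0.3878, 0.2005, 0.0501]))]
top plate_under [(0.53, array([ 0.5826, -0.198 ,  0.2069]))]
top cup_center [(0.61, array([ 0.4615, -0.4552,  0.0319]))]
top salt_center [(0.49, array([0.7069, 0.084 , 0.0477]))]
top spoon_center [(0.57, array([0.3816, 0.3503, 0.0108])), (0.48, array([0.7071, 0.087 , 0.0498]))]
top tub_center [(0.9, array([ 0.6568, -0.3785,  0.0246]))]
top glass_center [(0.66, array([0.647 , 0.2418, 0.049 ]))]
```

View pics/c9.png

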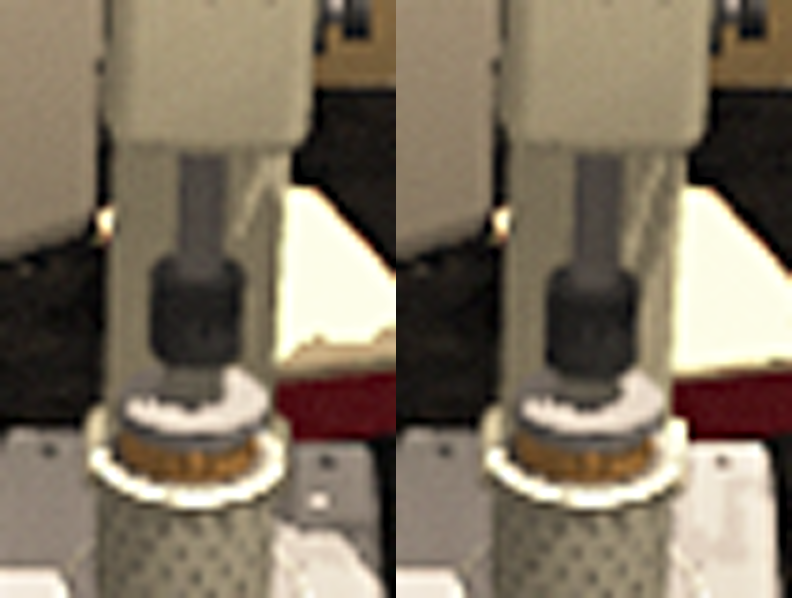

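The sleeve is about 4 mm lower than before and the plate hasn't moved, so it bears on the follower. No red shows, and the sleeve stays clear of the plate (sleeve bottom at crop (590,378)). The hand is off the crank and the bystanders haven't moved, so I'm handing in.

```bash
python3 -c "from rig import *; print(close_job())"
```

```text
the job is handed in; nothing more can be done
None
```

Job handed in (no verdict was returned): the mould stands upright in the middle of the ring, the plate presses on the follower with the stem an estimated 12.5 mm into the sleeve (red band out of sight), the crank is released, and no bystander was seen to move.

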